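# Load the drying bed with lopsided finned carriers

### The job

Load the drying bed: set every finned carrier on the bench into a bay of its own, centred, all its fins between the bay's fins and fully down, and carry the tray of loose barrels, kept level with nothing lost, to the middle of the bed's flat warm plate; only when all that is loaded push the switch lever fully over to on. The carriers are lopsided: try each with a lift of two or three centimetres, set it down and shift its lifting lug along the rail until it hangs level, for no carrier may hang visibly crooked once its underside is more than 6 cm above the bench. Leave the loupe and the tweezers alone.

Things in the scene. Friction and masses are not known exactly. Their poses are not given: they have to be found in the camera images.
- carrier1: One of 2 or 3 alike carriers (some absent): aluminium plate 170 (x) by 92 (y) by 8 mm, underside 20 mm up, on five cross fins 6 mm thick in x, 90 mm wide, 20 mm tall, at x = -48, -24, 0, 24, 48 mm. Steel rail 14 mm wide along x on it, top 31 mm up. Grip it only by its lug. Lies flat, long axis within 0.3 rad of world x. Origin: middle of underside (fin feet), z up
- carrier1_grip (a point): Where to pinch carrier1: middle of the black tab on its lifting lug. Tab 24 mm along the carrier's x, 12 mm thick in y, 38 mm tall, from 78 to 116 mm above the underside; this point is 100 mm up. Pinch across its thickness, fingers closing along the carrier's y
- carrier1_lug (a joint): Place of carrier1's lifting lug along its rail: m along the carrier's +x, 0 in the middle, range -0.05 to 0.05. Slides stiffly (about 3 N) and stays where put: hold the tab with the carrier standing on the bench and push along the rail; the carrier may creep a little on the bench
- carrier2: Carrier like carrier1. On each, a pair of heavy brass castings (86 mm long, tops 36 mm up, 8 to 44 mm to either side) is firmly clamped astride the rail, well off the middle to one side or the other, of varying weight: so it is lopsided along x. Whole weight 0.55 to 0.85 kg
- carrier2_grip (a point): As carrier1_grip. The tab hinges freely (light centring spring, +-0.9 rad) about the carrier's y on a pin 74 mm above the underside: a lifted carrier hangs with its centre of mass, about 45 mm lower than the pin, below the pin, and its heavy end sinks
- carrier2_lug (a joint): As carrier1_lug. Hung steeper than about 20 deg a carrier may creep along its lug. Balanced places are some 10 to 32 mm from the middle, to one side or the other
- carrier3: Carrier like carrier1 (any of the three may be absent)
- carrier3_grip (a point): As carrier1_grip
- carrier3_lug (a joint): As carrier1_lug
- bay1 (a point): Middle of the drying bed's first bay, where a carrier's origin goes, on the slab's top 15 mm above the bench. Six upright cross fins, 6 mm thick in x, 86 mm wide in y, 18 mm tall, at x = -60, -36, -12, 12, 36, 60 mm: a carrier's five fins go in the five 18 mm gaps, feet on the slab. A carrier's x lies along this x, either way round
- bay2 (a point): Same point of the middle bay, 108 mm from bay 1 along the bed's +y. The bed is a fixed grey slab 320 by 340 mm, 15 mm thick, three bays side by side on its far half, a flat steel plate and a switch on the half near the robot
- bay3 (a point): Same point of the last bay, 108 mm from bay 2 along the bed's +y
- plate (a point): Centre of the top of the flat dark steel warm plate on the drying bed, 135 by 135 mm, 18 mm above the bench; axes as the bays'
- switch_tip (a point): Tip of the black switch lever on the drying bed's near right corner; it is 70 mm long and swings in the bed's x, leaning to the bed's -x (to the robot) when off
- switch (a joint): Angle of the switch lever: 0 off (leaning to the bed's -x), 1.0 rad fully on (leaning to +x). Stays where it is left; push the tip with closed fingers
- tray: Square open steel parts tray 84 by 84 mm, walls 22 mm high and 4 mm thick, inner floor 4 mm up, with a round plain centre post 16 mm across rising to 78 mm. Pinch the post, about 52 mm up. Origin: centre of the underside, z up. Weighs 0.25 kg
- drum1: Loose brass spring barrel lying in the tray, 20 mm across, 9 mm high. Origin: centre of its underside
- drum2: Loose brass spring barrel lying in the tray, 16 mm across, 11 mm high. Origin: centre of its underside
- drum3: Loose brass spring barrel lying in the tray, 18 mm across, 8 mm high. Origin: centre of its underside
- loupe: Black eyeglass loupe, 38 mm across, 34 mm high, on the near right of the bench; a bystander. Origin: centre of the underside
- tweezers: Steel tweezers lying flat beyond the carriers, 120 mm long, 4 mm high; a bystander. Origin: centre of the underside
There are look-alikes about, which are no part of the job. Leave any green look-alike of the carrier1 alone.

How it is judged:
On the way, in this order (a step that is already met when the one before it is completed fails the run):
1. every carrier is down in a bay, its fins between the bay's fins, and the tray stands on the warm plate with its three barrels (((x of carrier1 in the frame of bay1 between -0.009 and 0.009 m and y of carrier1 in the frame of bay1 between -0.016 and 0.016 m and z of carrier1 in the frame of bay1 between -0.005 and 0.005 m and angle between the x axis of carrier1 and the x axis of bay1, either way round below 0.15 rad and angle between carrier1's own z axis and vertical below 0.07 rad) or (x of carrier1 in the frame of bay2 between -0.009 and 0.009 m and y of carrier1 in the frame of bay2 between -0.016 and 0.016 m and z of carrier1 in the frame of bay2 between -0.005 and 0.005 m and angle between the x axis of carrier1 and the x axis of bay2, either way round below 0.15 rad and angle between carrier1's own z axis and vertical below 0.07 rad) or (x of carrier1 in the frame of bay3 between -0.009 and 0.009 m and y of carrier1 in the frame of bay3 between -0.016 and 0.016 m and z of carrier1 in the frame of bay3 between -0.005 and 0.005 m and angle between the x axis of carrier1 and the x axis of bay3, either way round below 0.15 rad and angle between carrier1's own z axis and vertical below 0.07 rad)) and ((x of carrier2 in the frame of bay1 between -0.009 and 0.009 m and y of carrier2 in the frame of bay1 between -0.016 and 0.016 m and z of carrier2 in the frame of bay1 between -0.005 and 0.005 m and angle between the x axis of carrier2 and the x axis of bay1, either way round below 0.15 rad and angle between carrier2's own z axis and vertical below 0.07 rad) or (x of carrier2 in the frame of bay2 between -0.009 and 0.009 m and y of carrier2 in the frame of bay2 between -0.016 and 0.016 m and z of carrier2 in the frame of bay2 between -0.005 and 0.005 m and angle between the x axis of carrier2 and the x axis of bay2, either way round below 0.15 rad and angle between carrier2's own z axis and vertical below 0.07 rad) or (x of carrier2 in the frame of bay3 between -0.009 and 0.009 m and y of carrier2 in the frame of bay3 between -0.016 and 0.016 m and z of carrier2 in the frame of bay3 between -0.005 and 0.005 m and angle between the x axis of carrier2 and the x axis of bay3, either way round below 0.15 rad and angle between carrier2's own z axis and vertical below 0.07 rad)) and ((x of carrier3 in the frame of bay1 between -0.009 and 0.009 m and y of carrier3 in the frame of bay1 between -0.016 and 0.016 m and z of carrier3 in the frame of bay1 between -0.005 and 0.005 m and angle between the x axis of carrier3 and the x axis of bay1, either way round below 0.15 rad and angle between carrier3's own z axis and vertical below 0.07 rad) or (x of carrier3 in the frame of bay2 between -0.009 and 0.009 m and y of carrier3 in the frame of bay2 between -0.016 and 0.016 m and z of carrier3 in the frame of bay2 between -0.005 and 0.005 m and angle between the x axis of carrier3 and the x axis of bay2, either way round below 0.15 rad and angle between carrier3's own z axis and vertical below 0.07 rad) or (x of carrier3 in the frame of bay3 between -0.009 and 0.009 m and y of carrier3 in the frame of bay3 between -0.016 and 0.016 m and z of carrier3 in the frame of bay3 between -0.005 and 0.005 m and angle between the x axis of carrier3 and the x axis of bay3, either way round below 0.15 rad and angle between carrier3's own z axis and vertical below 0.07 rad)) and horizontal distance between tray and plate below 0.03 m and z of tray in the frame of plate between -0.006 and 0.006 m and angle between tray's own z axis and vertical below 0.07 rad and x of drum1 in the frame of tray between -0.042 and 0.042 m and y of drum1 in the frame of tray between -0.042 and 0.042 m and z of drum1 in the frame of tray between -0.002 and 0.03 m and x of drum2 in the frame of tray between -0.042 and 0.042 m and y of drum2 in the frame of tray between -0.042 and 0.042 m and z of drum2 in the frame of tray between -0.002 and 0.03 m and x of drum3 in the frame of tray between -0.042 and 0.042 m and y of drum3 in the frame of tray between -0.042 and 0.042 m and z of drum3 in the frame of tray between -0.002 and 0.03 m), for 0.2 s.
2. then the switch lever is pushed over to on (value of joint switch above 0.8 rad), for 0.2 s.
At the end, for the whole second after the job is handed in: Each carrier sits flat in a bay, fins interlaced: within 9 mm of its middle in x, 16 mm in y, 5 mm in height, 0.15 rad in yaw; the tray stands level within 30 mm of the warm plate's middle with all three barrels in it; the switch is on (over 0.8 rad); all at rest (all of step 1 and value of joint switch above 0.8 rad and linear speed of each of carrier1, carrier2, carrier3, tray below 0.03 m/s); the robot touches nothing.
It fails at once if a carrier hangs crooked (over 0.26 rad) with its underside's middle more than 60 mm above the bench ((height (world z) of carrier1 above 0.06 m and angle between carrier1's own z axis and vertical above 0.26 rad) or (height (world z) of carrier2 above 0.06 m and angle between carrier2's own z axis and vertical above 0.26 rad) or (height (world z) of carrier3 above 0.06 m and angle between carrier3's own z axis and vertical above 0.26 rad)).
It fails at once if the tray is tipped (over 0.35 rad) (angle between tray's own z axis and vertical above 0.35 rad).
It fails at once if the loupe or the tweezers are pushed aside (30 mm) (distance of any of loupe, tweezers from where it was at the start of the episode above 0.03 m).
Of carrier1, carrier2, carrier3 only 2 to 3 are there at a start; the rules pass over those that are not, and their reading is None.
At some moment in a run one of carrier1, carrier2, carrier3, tray may be knocked a few centimetres aside while the robot is not near it.
It also fails if it takes over 210 s, if anything falls off the work surface, if the arm or the gripper's body presses on something with over 40 N, if the wrist force passes 120 N, or if a joint passes its speed limit or range.

### The arm

A 6-joint arm with a two-finger parallel gripper is mounted at the origin on the work surface. World frame = base frame: x ahead of the robot, y to its left, z up, the work surface at z = 0. Lengths are in m, angles in rad, forces in N, time in s.
With the tool pointing down it reaches from about 0.375 to 0.975 m from the base axis. Payload 3.8 kg.
Tool frame: the origin (TCP) lies on the centre line of the jaws, within the pads' length; the fingertips stand 17 mm ahead of it and the grasp point (between the pads) lies 2 mm behind it (bot.tip_extent is the distance from the TCP to the fingertips, in m); z points along the fingers, y is the line along which they close (so a half turn about z gives the same grasp; the last joint's range is limited). The gripper opens to 85 mm and grips with 20 to 120 N. Pads are 22 mm wide; open, the fingers measure 114 mm over their backs; the gripper's body (76 mm by 85 mm) begins 54 mm behind the grasp point. The pads swing forward as they close: fully open they stand 13 mm farther back than shut.
Start: joints at [-1.298, 0.264, 1.604, -0, 1.274, -0.037], TCP at [0.206, -0.643, 0.248] pointing down, gripper open.
Joint ranges: [-2.63, 2.63], [-0.94, 2.18], [0.31, 2.57], [-1.31, 4.45], [0, 2.66], [-2.55, 2.55]. Speed limits (rad/s): [2.57, 2.57, 3.14, 3.14, 3.14, 3.14].

### API

Orientations are given as a rotation vector (axis times angle).
In Python, from workcell import readout, read_camera, finish_job, bot gives the robot as it stands.
- The arm moves only by the tool jog_arm, never from a script. Its argument "deltas" is one flat list of numbers, 7 for each row, row after row: the shift along the tool's x, y, z in m, then the turn, a rotation vector about the tool's x, y, z in degrees, then the gripper command: -1 is shut, 1 is fully open, values between are in proportion. A call has 1 to 8 rows; each row is the pose to reach, as a shift and turn from the pose commanded when the call began, along the tool's axes at that moment; what a row does not reach only later rows make up. A row lasts 1/10 s, in which the tool goes at most 50 mm and 8.59 degrees, less where a joint would pass 70% of its speed; a pose out of reach is approached as far as the arm can. A call with a gripper value outside its range is refused whole. The fingers move at their own pace and stop on an object; "squeeze" is the grip in N (left out, the last holds). Time passes only in rows, so rows that repeat a pose let the fingers close. It gives the time, the measured TCP pose, the force, the opening and the grip force at its end, in the units of the state.
- readout.read_state(): the state, without advancing time (a new reading comes with each control period).
- read_camera(name): name is "scene" or "top" or "wrist"; returns a dict with "color" (400x640x3 uint8, blue, green, red), "fx", "fy", "cx", "cy" (pixels), "dist" ([k1, k2, p1, p2, k3] as OpenCV has them; the pictures are not rectified), "origin" and "attitude" of the camera in the world. Camera axes: x right, y down, z forward; pixel columns grow to the right and rows downward; lengths in m; the calibration is good to about 2 mm. A picture is of the moment at which its call begins. There is no depth.
- finish_job(): hands the job in; it is judged then, once.
The state is a dict: "time": time; "q": joint angles; "joint_vel": joint speeds; "joint_torque": joint torques, N m; "tool_pos": TCP position; "tcp_rot": TCP orientation; "wrist_force": force on the tool from outside, world axes, zero at the start; "torque": the same for the moment, N m; "width": opening from 0.0 (shut) to 1.0 (fully open); "grip_force": force on a finger pad.
Only numpy, scipy, OpenCV 4.12 (cv2) and the standard library are available. Lean on these libraries where they do the work, as an engineer would, in place of code of your own. Each camera call takes 0.05 s, during which the arm holds its last target. There are 200 camera calls.

## Working session

There is one attempt and no reset: what is moved stays moved. The work goes in short steps, Python scripts to look and compute and a tool call to move; the robot and the scene stay as the last step left them, time stands still between calls to the robot, and variables do not carry over. Pictures are saved under pics/ and viewed, at most 14 in all, crops included, and the job is handed in when it is done.

Besides the shell and the picture viewer there is one more tool, called as a command line: name --argument value ..., lists and objects as JSON in quotes. jog_arm: Moves the arm, as the interface text tells. Its arguments: {"type":"object","properties":{"deltas":{"type":"array"},"squeeze":{"type":"number"}},"required":["deltas"]}

```bash
mkdir -p pics; ls; cat > h.py <<'E'
import numpy as np, cv2
from workcell import readout, read_camera, bot
from scipy.spatial.transform import Rotation as R
def cam(n,save=None):
    c=read_camera(n)
    if save: cv2.imwrite('pics/'+save,c['color'])
    return c
def rot(c):
    a=np.array(c['attitude'],float)
    return a if a.shape==(3,3) else R.from_rotvec(a).as_matrix()
def K(c): return np.array([[c['fx'],0,c['cx']],[0,c['fy'],c['cy']],[0,0,1.]])
def ray(c,uv,z):
    "pixels -> world points on plane height z"
    p=cv2.undistortPoints(np.array(uv,float).reshape(-1,1,2),K(c),np.array(c['dist'],float)).reshape(-1,2)
    d=np.c_[p,np.ones(len(p))]@rot(c).T; o=np.array(c['origin'])
    return o+d*((z-o[2])/d[:,2])[:,None]
def proj(c,P):
    P=np.array(P,float).reshape(-1,3); r=rot(c).T
    return cv2.projectPoints(P,cv2.Rodrigues(r)[0],-r@np.array(c['origin']),K(c),np.array(c['dist'],float))[0].reshape(-1,2)
E
python3 - <<'E'
from h import *
for n in('scene','top','wrist'):
    c=cam(n,n+'0.png'); print(n,c['origin'],c['attitude'],c['fx'],c['cx'],c['cy'],c['dist'])
print(readout.read_state())
E
```

```text
pics
scene [ 1.08010822 -0.65415795  0.73134522] [-2.1540393  -0.81908745  0.40083702] 365.0445636738758 315.59971862457405 203.3738013863394 [-0.05083447  0.          0.          0.          0.        ]
top [ 0.20415272 -0.07229022  1.65905483] [-2.09313806  2.13156522 -0.2043983 ] 477.41907977540933 316.78426924873327 205.13222390512587 [-0.09770371  0.          0.          0.          0.        ]
wrist [ 0.26890512 -0.62330656  0.37290542] [ 2.35711238 -1.71919665 -0.23449974] 306.61829933866 314.05247345760756 196.04615583421491 [-0.00520423  0.          0.          0.          0.        ]
{'time': 0.15, 'q': array([-1.29792298e+00,  2.64614683e-01,  1.60503815e+00, -1.60825785e-05,
        1.27373162e+00, -3.68631387e-02]), 'joint_vel': array([ 0.00096488, -0.00078686, -0.00322508,  0.00056685,  0.00034974,
        0.00087948]), 'joint_torque': array([ 5.06509296e-04, -5.15908813e+01, -3.67960560e+01, -3.22008634e-05,
        8.00807291e-03, -3.64255493e-05]), 'tool_pos': array([ 0.20561785, -0.64235789,  0.24723668]), 'tcp_rot': array([-3.10223622e+00, -4.84323548e-01,  3.55141774e-04]), 'wrist_force': array([0.78183199, 0.02231395, 0.05178887]), 'torque': array([ 0.01844587, -0.02447408,  0.03945635]), 'grip_force': 0.0, 'width': 0.9972720984855914}
```

View pics/top0.png

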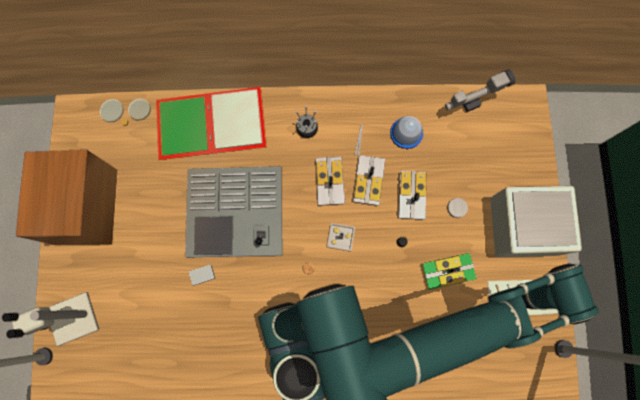

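View pics/scene0.png

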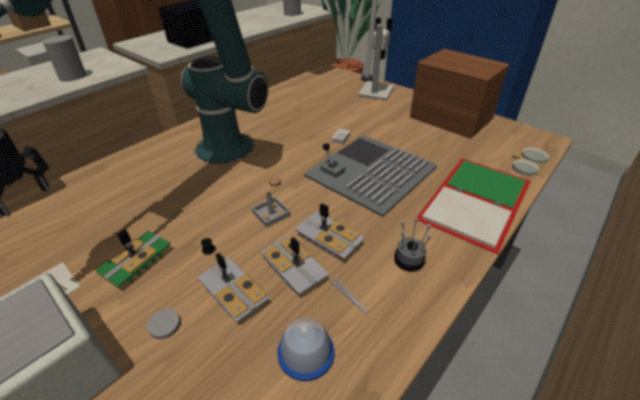

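The top view shows the bed at (235,212), with its plate at (213,235) and switch at (261,238). The real carriers are at (330,182), (369,181) and (412,195), and the tray is at (341,237). The things to avoid are the green look-alike (449,271), the loupe (402,241) and the tweezers (360,140). The candidates for "carrier" are those three silver ones plus the green one. By the description I choose the three silver ones and check them in a crop.

```bash
python3 - <<'E'
from h import *
c=cam('top')
im=c['color'][125:265,180:480]
cv2.imwrite('pics/crop1.png',cv2.resize(im,(800,373),interpolation=cv2.INTER_CUBIC))
n=lambda a:np.round(a[:,:2],3).tolist()
print('bed corners',n(ray(c,[(187,168),(281,167),(283,255),(186,257)],.015)))
print('carr centres',n(ray(c,[(330,182),(369,181),(412,195)],.028)))
print('tray,plate,loupe,tw',n(ray(c,[(341,237),(213,235),(402,241),(360,140)],.01)))
s=readout.read_state(); r=R.from_rotvec(s['tcp_rot']).as_matrix(); print(r.round(3))
w=cam('wrist'); print(rot(w).round(3), (r.T@(np.array(w['origin'])-s['tool_pos'])).round(4))
E
```

```text
bed corners [[0.684, 0.404], [0.68, 0.063], [0.365, 0.057], [0.363, 0.395]]
carr centres [[0.618, -0.111], [0.619, -0.248], [0.566, -0.397]]
tray,plate,loupe,tw [[0.425, -0.145], [0.44, 0.303], [0.407, -0.357], [0.778, -0.224]]
[[ 0.952  0.305 -0.   ]
 [ 0.305 -0.952  0.001]
 [ 0.    -0.001 -1.   ]]
[[ 0.305 -0.918 -0.253]
 [-0.952 -0.295 -0.079]
 [-0.002  0.265 -0.964]] [ 0.0661  0.001  -0.1259]
```

View pics/crop1.png

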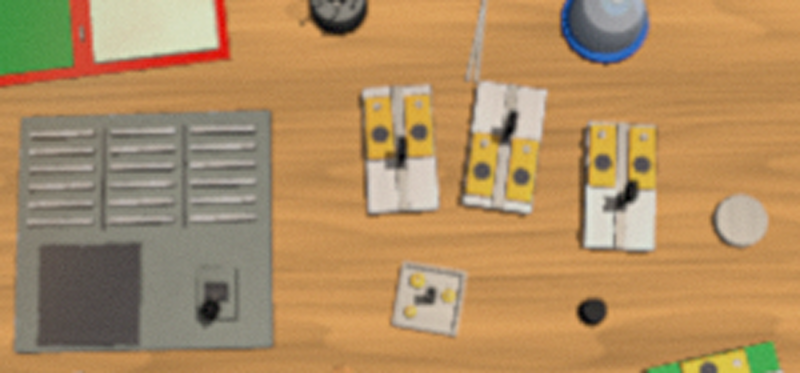

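The crop shows three silver carriers with tabs at crop (400,152), (508,127) and (628,195). The brass is at the +x end on the first and third and at the -x end on the middle one. The green one at the lower right is not ours. Next I move over them for a close look.

jog_arm --deltas '[0.224,-0.134,-0.06,0,0,17.8,1,0.224,-0.134,-0.06,0,0,17.8,1,0.224,-0.134,-0.06,0,0,17.8,1,0.224,-0.134,-0.06,0,0,17.8,1,0.224,-0.134,-0.06,0,0,17.8,1,0.224,-0.134,-0.06,0,0,17.8,1,0.224,-0.134,-0.06,0,0,17.8,1,0.224,-0.134,-0.06,0,0,17.8,1]'

```text
time: 1.05
tool_pos: [0.3779, -0.4473, 0.308]
tcp_rot: [3.141, -0.0, -0.001]
wrist_force: [-0.8, 0.4, -0.7]
width: 1.004
grip_force: 0.0
```

jog_arm --deltas '[0.17,-0.196,-0.06,0,0,0,1,0.17,-0.196,-0.06,0,0,0,1,0.17,-0.196,-0.06,0,0,0,1,0.17,-0.196,-0.06,0,0,0,1,0.17,-0.196,-0.06,0,0,0,1,0.17,-0.196,-0.06,0,0,0,1,0.17,-0.196,-0.06,0,0,0,1,0.17,-0.196,-0.06,0,0,0,1]'

```text
time: 1.85
tool_pos: [0.5476, -0.2527, 0.3672]
tcp_rot: [3.141, -0.003, -0.003]
wrist_force: [0.0, 0.0, -0.5]
width: 0.997
grip_force: 0.0
```

```bash
python3 - <<'E'
from h import *
s=readout.read_state(); print(s['tool_pos'],R.from_rotvec(s['tcp_rot']).as_matrix().round(3).tolist(),s['time'])
c=cam('wrist','w1.png'); np.savez('w1.npz',**{k:np.array(v) for k,v in c.items()})
E
```

```text
[ 0.54755783 -0.25266374  0.36716951] [[1.0, -0.002, -0.002], [-0.002, -1.0, -0.0], [-0.002, 0.0, -1.0]] 1.85
```

View pics/w1.png

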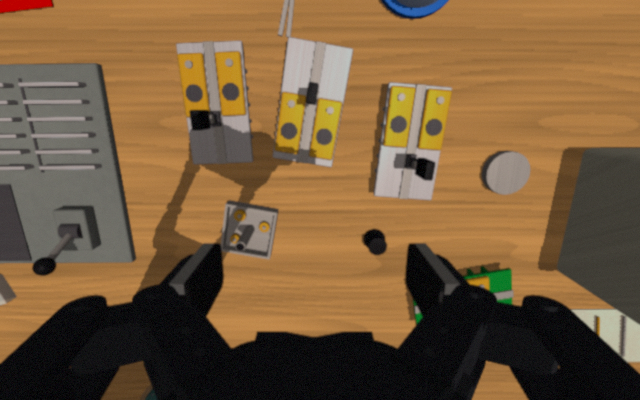

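The wrist view shows the carriers' plates (centres about (213,102), (313,100) and (413,141)) and their tabs at (200,119), (311,93) and (424,168). The tray post is near (241,235), and the bed edge and switch are at the left. Measure with these corners.

```bash
cat >> h.py <<'E'
def carrier(c,corn,z=.028):
    P=ray(c,corn,z)[:,:2]  # order: far-left, far-right, near-right, near-left
    ctr=P.mean(0); d=(P[0]+P[1]-P[2]-P[3])/2
    return ctr,np.arctan2(d[1],d[0]),np.linalg.norm(d),np.linalg.norm((P[0]+P[3]-P[1]-P[2])/2)
def tab(c,box,thr=45,z=.116):
    x0,y0,x1,y1=box; m=(c['color'][y0:y1,x0:x1].max(2)<thr).astype(np.uint8)
    n,l,st,ce=cv2.connectedComponentsWithStats(m); i=1+np.argmax(st[1:,4]); b=st[i]
    return (b[0]+x0,b[1]+y0,b[2],b[3],b[4]),ce[i]+[x0,y0]
E
python3 - <<'E'
from h import *
c=dict(np.load('w1.npz'))
for n,k,b in(('A',[(178,43),(242,41),(251,161),(189,163)],(180,100,235,140)),('B',[(290,39),(352,45),(333,164),(276,157)],(295,75,325,112)),('C',[(389,83),(450,87),(433,199),(375,194)],(385,145,445,185))):
    ct,yaw,L,W=carrier(c,k); bb,ce=tab(c,b)
    print(n,ct.round(3),yaw.round(3),L.round(3),W.round(3),bb,'tab@.1',ray(c,[ce],.10)[0,:2].round(3))
print('tray post top',ray(c,[(239,244)],.078)[0],'tray',ray(c,[(225,201),(279,207),(270,257),(221,251)],.022)[:,:2].mean(0))
E
```

```text
A [ 0.623 -0.11 ] 0.0 0.167 0.092 (np.int32(191), np.int32(111), np.int32(30), np.int32(19), np.int32(393)) tab@.1 [ 0.604 -0.115]
B [ 0.624 -0.252] -0.147 0.167 0.087 (np.int32(306), np.int32(83), np.int32(11), np.int32(20), np.int32(130)) tab@.1 [ 0.635 -0.25 ]
C [ 0.567 -0.4  ] -0.058 0.166 0.09 (np.int32(405), np.int32(155), np.int32(29), np.int32(24), np.int32(369)) tab@.1 [ 0.545 -0.392]
tray post top [ 0.42644932 -0.14348454  0.078     ] tray [ 0.42676576 -0.14631514]
```

```bash
python3 - <<'E'
from h import *
c=dict(np.load('w1.npz'))
print(ray(c,[(197,120.5),(311.5,93),(428.5,169)],.116).round(4))
print('switch tip, base', ray(c,[(44,266)],.08).round(3), ray(c,[(102,65),(133,262)],.015).round(3))
print(readout.read_state()['tool_pos'])
E
```

```text
[[ 0.6038 -0.1141  0.116 ]
 [ 0.6347 -0.251   0.116 ]
 [ 0.5446 -0.3964  0.116 ]]
switch tip, base [[0.392 0.151 0.08 ]] [[0.68  0.053 0.015]
 [0.364 0.058 0.015]]
[ 0.54719913 -0.25287759  0.36710221]
```

jog_arm --deltas '[0.057,-0.14,0.15,0,0,0,0.2,0.057,-0.14,0.15,0,0,0,0.2,0.057,-0.14,0.15,0,0,0,0.2,0.057,-0.14,0.15,0,0,0,0.2,0.057,-0.14,0.15,0,0,0,0.2,0.057,-0.14,0.15,0,0,0,0.2,0.057,-0.14,0.18,0,0,0,0.2,0.057,-0.14,0.18,0,0,0,0.2]'

```text
time: 2.7
tool_pos: [0.6036, -0.1131, 0.1866]
tcp_rot: [3.142, -0.004, -0.007]
wrist_force: [-1.3, 0.5, -1.1]
width: 0.601
grip_force: 0.0
```

jog_arm --deltas '[0,0,0.03,0,0,0,0.2,0,0,0.06,0,0,0,0.2,0,0,0.089,0,0,0,0.2,0,0,0.089,0,0,0,0.2,0,0,0.089,0,0,0,-1,0,0,0.089,0,0,0,-1,0,0,0.089,0,0,0,-1,0,0,0.089,0,0,0,-1]' --squeeze 50

```text
time: 3.5
tool_pos: [0.6075, -0.1114, 0.102]
tcp_rot: [3.141, -0.002, 0.007]
wrist_force: [-0.1, 0.9, 7.1]
width: 0.131
grip_force: 50.2
```

```bash
python3 - <<'E'
from h import *
c=cam('wrist','w2.png'); s=readout.read_state(); print(s['tool_pos'],s['width'],s['grip_force'],s['wrist_force'])
E
```

```text
[ 0.60749797 -0.1113357   0.10200582] 0.12790269804032475 50.269487500190735 [0.13327205 1.41188477 6.75871583]
```

View pics/w2.png

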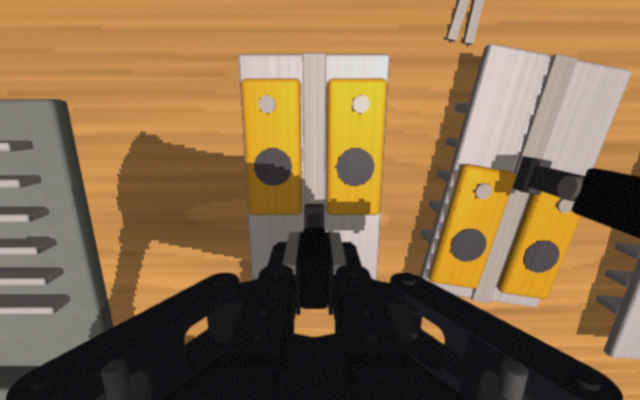

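The wrist view shows A held by its tab, with the far plate edge at v≈55 (u 241–388) and the brass at the far side. I push the lug toward the brass while lightly pressed down.

jog_arm --deltas '[0.006,0,0.001,0,0,0,-1,0.012,0,0.001,0,0,0,-1,0.018,0,0.001,0,0,0,-1,0.024,0,0.001,0,0,0,-1,0.03,0,0.001,0,0,0,-1,0.036,0,0.001,0,0,0,-1,0.04,0,0.001,0,0,0,-1,0.04,0,0.001,0,0,0,-1]'

```text
time: 4.35
tool_pos: [0.6479, -0.1114, 0.102]
tcp_rot: [3.141, -0.001, 0.007]
wrist_force: [-1.3, 1.5, 10.4]
width: 0.135
grip_force: 50.9
```

```bash
cat >> h.py <<'E'
def faredge(c,col,lo=0,hi=200,thr=None):
    "row of first silver->brass etc: returns brightness profile"
    return c['color'][lo:hi,col-3:col+4].mean(1)
E
python3 - <<'E'
from h import *
w=cv2.imread('pics/w2.png'); c=cam('wrist','w3.png'); s=readout.read_state()
print(s['tool_pos'],s['wrist_force'])
for im in (w,c['color']):
    sat=cv2.cvtColor(im,cv2.COLOR_BGR2HSV)[...,1]
    # silver rail/plate rows have low saturation: list transitions in columns 290..300 and brass top col 272
    for u in (270,295,335,360):
        p=sat[:200,u-2:u+3].mean(1); d=np.diff(p); print(u,[(i,int(d[i])) for i in np.where(abs(d)>25)[0]],end=' | ')
    print()
E
```

```text
[ 0.64785728 -0.11139501  0.10196975] [-0.78167976  0.44911998  9.32248598]
270 [(np.int64(53), -63), (np.int64(54), -40), (np.int64(77), 41), (np.int64(78), 86), (np.int64(79), 50), (np.int64(94), -33), (np.int64(95), -49), (np.int64(96), -45), (np.int64(110), 27), (np.int64(111), 45), (np.int64(112), 52), (np.int64(113), 32), (np.int64(147), -69), (np.int64(148), -81), (np.int64(183), 61), (np.int64(184), 72), (np.int64(185), 36)] | 295 [(np.int64(53), -65), (np.int64(54), -39), (np.int64(77), 33), (np.int64(78), 73), (np.int64(79), 59)] | 335 [(np.int64(53), -64), (np.int64(54), -40), (np.int64(77), 42), (np.int64(78), 86), (np.int64(79), 46)] | 360 [(np.int64(53), -64), (np.int64(54), -41), (np.int64(77), 42), (np.int64(78), 87), (np.int64(79), 54), (np.int64(93), -30), (np.int64(94), -71), (np.int64(95), -43), (np.int64(111), 29), (np.int64(112), 70), (np.int64(113), 55), (np.int64(147), -46), (np.int64(148), -69), (np.int64(149), -45), (np.int64(182), 27), (np.int64(183), 64), (np.int64(184), 56), (np.int64(185), 28)] | 
270 [(np.int64(121), -45), (np.int64(122), -61), (np.int64(145), 53), (np.int64(146), 89), (np.int64(147), 32), (np.int64(162), -72), (np.int64(163), -54), (np.int64(177), 42), (np.int64(178), 66), (np.int64(179), 37)] | 295 [(np.int64(121), -43), (np.int64(122), -61), (np.int64(145), 43), (np.int64(146), 87), (np.int64(147), 42)] | 335 [(np.int64(121), -66), (np.int64(122), -46), (np.int64(145), 55), (np.int64(146), 93), (np.int64(147), 33)] | 360 [(np.int64(121), -65), (np.int64(122), -48), (np.int64(145), 55), (np.int64(146), 95), (np.int64(147), 37), (np.int64(161), -35), (np.int64(162), -69), (np.int64(163), -41), (np.int64(177), 36), (np.int64(178), 56), (np.int64(179), 45)] |
```

jog_arm --deltas '[0,0,-0.005,0,0,0,-1,0,0,-0.012,0,0,0,-1,0,0,-0.02,0,0,0,-1,0,0,-0.03,0,0,0,-1,0,0,-0.03,0,0,0,-1,0,0,-0.03,0,0,0,-1,0,0,-0.03,0,0,0,-1,0,0,-0.03,0,0,0,-1]'

```text
time: 5.2
tool_pos: [0.645, -0.1111, 0.1276]
tcp_rot: [-3.141, 0.001, 0.002]
wrist_force: [1.4, 0.0, -6.7]
width: 0.132
grip_force: 48.8
```

```bash
cat >> h.py <<'E'
from scipy.optimize import brentq
def edge(c,u,lo=0,hi=230,sgn=-1):
    "rows of strong saturation drops (wood->silver) in column u; first is far plate edge"
    sat=cv2.cvtColor(c['color'],cv2.COLOR_BGR2HSV)[...,1].astype(float)
    d=np.diff(cv2.GaussianBlur(sat[:,u-2:u+3].mean(1)[:,None],(1,5),0)[:,0])[lo:hi]*sgn
    i=np.where((d>20)&(d>=np.r_[0,d[:-1]])&(d>=np.r_[d[1:],0]))[0]
    return [float(k+lo+1) for k in i]
def lugpos(c,s,v,u=315,yaw=0.):
    "standing on bench; far edge row v -> lug position along carrier"
    P=ray(c,[(u,v)],.028)[0]; t=s['tool_pos']; d=P[:2]-t[:2]
    return .085-(d[0]*np.cos(yaw)+d[1]*np.sin(yaw))
def tilt(c,s,v,lug,yaw=0.,u=315):
    "hanging: positive = far (+x) end sinks"
    t=s['tool_pos']; pin=np.array([t[0],t[1],t[2]+.002-.026])
    a=R.from_euler('z',yaw)
    def f(th):
        return proj(c,pin+(a*R.from_euler('y',th)).apply([.085-lug,0,.028-.074]))[0,1]-v
    return brentq(f,-.6,.6)
E
python3 - <<'E'
from h import *
import pickle
c=cam('wrist','w4.png'); s=readout.read_state(); print(s['tool_pos'],s['wrist_force'])
e=edge(c,290); print(e,edge(c,340))
# w3: same tool-relative camera geometry, TCP at .6479,z .102
s0=dict(s); s0['tool_pos']=np.array([.6479,-.1114,.102]); c0=dict(c); c0['origin']=np.array(c['origin'])+s0['tool_pos']-s['tool_pos']
L=lugpos(c0,s0,122.5); print('lug',L,'before',lugpos(c0,s0,54.5))
if e: print('tilt',tilt(c,s,e[0],L))
E
```

```text
[ 0.64508964 -0.11109403  0.12764265] [-0.85154744  0.03190003 -7.69521963]
[118.0, 216.0] [118.0, 213.0]
lug 0.025214919249174003 before -0.01451487372400713
tilt -0.0666005914374987
```

View pics/w4.png

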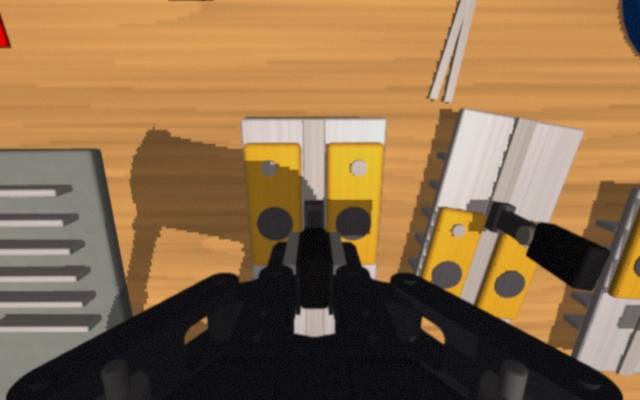

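```bash
python3 - <<'E'
from h import *
for f,v in(('w2',58),('w3',126),('w4',122)):
    im=cv2.imread(f'pics/{f}.png'); sat=cv2.cvtColor(im,cv2.COLOR_BGR2HSV)[...,1].astype(float)
    for vv in (v,v+10):
        d=np.diff(cv2.GaussianBlur(sat[vv-1:vv+2].mean(0)[None],(5,1),0)[0])
        print(f,vv,220+np.argmin(d[220:265]),365+np.argmax(d[365:410]),end=' ; ')
    print()
c=cam('scene'); cv2.imwrite('pics/s1.png',cv2.resize(c['color'][180:280,250:410],(800,500),interpolation=cv2.INTER_CUBIC))
E
```

```text
w2 58 238 389 ; w2 68 238 388 ; 
w3 126 242 385 ; w3 136 242 384 ; 
w4 122 240 386 ; w4 132 240 385 ;
```

View pics/s1.png

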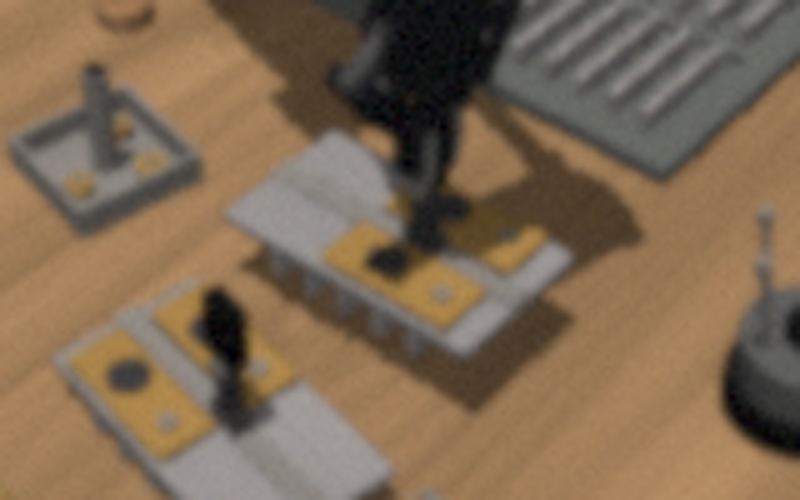

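Crop: A hangs nearly level with its far end slightly up (about 4°), which agrees with the width change. Next I carry it up and over, and look at the bed on the way.

jog_arm --deltas '[0,0,-0.01,0,0,0,-1,0,0,-0.025,0,0,0,-1,0,0,-0.045,0,0,0,-1,0,0,-0.065,0,0,0,-1,0,0,-0.085,0,0,0,-1,0,0,-0.1,0,0,0,-1]'

```text
time: 5.9
tool_pos: [0.6466, -0.1114, 0.2319]
tcp_rot: [3.141, -0.001, 0.006]
wrist_force: [0.1, -0.3, -7.2]
width: 0.13
grip_force: 49.0
```

jog_arm --deltas '[-0.005,-0.01,-0.01,0,0,0,-1,-0.015,-0.03,-0.02,0,0,0,-1,-0.03,-0.06,-0.04,0,0,0,-1,-0.05,-0.09,-0.06,0,0,0,-1,-0.07,-0.12,-0.08,0,0,0,-1,-0.085,-0.145,-0.095,0,0,0,-1,-0.093,-0.157,-0.1,0,0,0,-1,-0.095,-0.16,-0.1,0,0,0,-1]'

```text
time: 6.7
tool_pos: [0.5492, 0.0513, 0.3292]
tcp_rot: [-3.141, -0.003, -0.001]
wrist_force: [-1.1, 0.2, -7.2]
width: 0.137
grip_force: 49.2
```

```bash
python3 - <<'E'
from h import *
c=cam('wrist','w5.png'); s=readout.read_state(); print(s['tool_pos'],s['tcp_rot'],s['wrist_force'])
np.savez('w5.npz',**{k:np.array(v) for k,v in c.items()})
E
```

```text
[0.54930429 0.05056237 0.32816662] [-3.14135559e+00 -2.26846324e-03  5.45446907e-04] [-0.17496467 -0.16913694 -7.17525708]
```

View pics/w5.png

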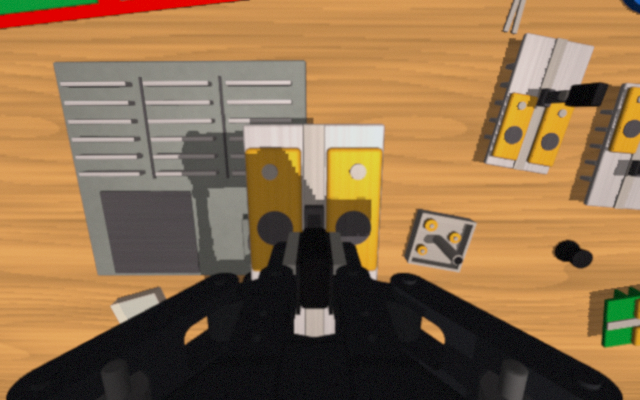

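The view shows the slab corners at (54,63) and (305,61), the bay 3 fins at u 62–131 and v 84–174, the bay 2 fins at u 145–213, the plate at (103–200, 190–274), and the tray at (442,240).

```bash
python3 - <<'E'
from h import *
from scipy.signal import find_peaks
c=dict(np.load('w5.npz')); g=cv2.cvtColor(c['color'],cv2.COLOR_BGR2GRAY).astype(float)
for u in(90,105,120,165,180,200,245,265,280):
    p=g[70:190,u-2:u+3].mean(1); q=cv2.GaussianBlur(p[:,None],(1,3),0)[:,0]
    k=find_peaks(q,prominence=20)[0]
    X=ray(c,[(u,70+i) for i in k],.033); print(u,[70+int(i) for i in k],X[:,0].round(3),X[:,1].mean().round(3), 'mean x',X[:,0].mean().round(4))
for v in(83,102,120,139,157,174):
    p=g[v-2:v+3,50:300].max(0); b=p>165; d=np.diff(b.astype(int)); st=np.where(d==1)[0]+51; en=np.where(d==-1)[0]+51
    print(v,[(int(a),int(e),ray(c,[(a,v),(e,v)],.033)[:,1].round(3).tolist()) for a,e in zip(st,en) if e-a>20])
print(ray(c,[(54,63),(305,61),(97,275)],.015)[:,:2].round(3).tolist(), ray(c,[(103,192),(193,190),(200,273),(114,274)],.018)[:,:2].round(3).tolist())
E
```

```text
90 [83, 102, 121, 139, 157, 174] [0.652 0.628 0.604 0.58  0.555 0.531] 0.354 mean x 0.5916
105 [83, 102, 121, 139, 157, 174] [0.652 0.628 0.604 0.58  0.555 0.531] 0.333 mean x 0.5916
120 [83, 102, 121, 139, 157, 174] [0.652 0.628 0.604 0.58  0.555 0.531] 0.313 mean x 0.5916
165 [82, 102, 121, 139, 156, 174] [0.653 0.628 0.604 0.58  0.557 0.531] 0.252 mean x 0.5921
180 [82, 102, 121, 139, 167] [0.653 0.628 0.604 0.58  0.541] 0.23 mean x 0.6012
200 [82, 102, 120, 138, 156, 173] [0.653 0.628 0.605 0.581 0.557 0.533] 0.204 mean x 0.5929
245 [82, 101, 120, 129] [0.653 0.629 0.605 0.593] 0.142 mean x 0.6203
265 [82, 101, 139, 142] [0.653 0.63  0.58  0.576] 0.116 mean x 0.6097
280 [82, 101, 141] [0.653 0.63  0.577] 0.096 mean x 0.6201
83 [(61, 125, [0.38, 0.297]), (143, 207, [0.273, 0.19]), (226, 291, [0.165, 0.081])]
102 [(65, 128, [0.38, 0.296]), (146, 209, [0.272, 0.189]), (227, 291, [0.165, 0.081])]
120 [(69, 131, [0.38, 0.296]), (149, 211, [0.272, 0.188]), (228, 249, [0.166, 0.138])]
139 [(72, 133, [0.381, 0.297]), (151, 181, [0.272, 0.231])]
157 []
174 []
[[0.678, 0.398], [0.681, 0.063], [0.362, 0.399]] [[0.501, 0.362], [0.505, 0.229], [0.369, 0.231], [0.366, 0.369]]
```

jog_arm --deltas '[0.004,-0.02,0.005,0,0,0,-1,0.014,-0.06,0.015,0,0,0,-1,0.025,-0.105,0.035,0,0,0,-1,0.035,-0.15,0.055,0,0,0,-1,0.046,-0.195,0.075,0,0,0,-1,0.056,-0.24,0.09,0,0,0,-1,0.061,-0.275,0.1,0,0,0,-1,0.063,-0.288,0.105,0,0,0,-1]'

```text
time: 7.55
tool_pos: [0.6133, 0.3393, 0.2186]
tcp_rot: [3.14, 0.001, -0.007]
wrist_force: [0.3, -0.0, -6.4]
width: 0.131
grip_force: 49.5
```

jog_arm --deltas '[0,0,0.015,0,0,0,-1,0,0,0.03,0,0,0,-1,0,0,0.045,0,0,0,-1,0,0,0.055,0,0,0,-1,0,0,0.06,0,0,0,-1,0,0,0.06,0,0,0,-1,0,0,0.06,0,0,0,-1]'

```text
time: 8.25
tool_pos: [0.6144, 0.3367, 0.1641]
tcp_rot: [-3.141, 0.002, -0.002]
wrist_force: [-0.5, -0.1, -5.9]
width: 0.131
grip_force: 49.8
```

```bash
python3 - <<'E'
from h import *
c=cam('wrist','w6.png'); s=readout.read_state(); print(s['tool_pos'],s['tcp_rot'],s['wrist_force'])
sat=cv2.cvtColor(c['color'],cv2.COLOR_BGR2HSV)[...,1]; g=cv2.cvtColor(c['color'],cv2.COLOR_BGR2GRAY).astype(int)
print(g[30:140:2,280:284].mean(1).astype(int).tolist())
d=np.diff(g[124:130].mean(0)); print([(i,int(d[i])) for i in np.where(abs(d)>25)[0]])
E
```

```text
[0.61467298 0.33694504 0.16455187] [-3.14066711e+00  1.85589667e-03 -2.92398955e-03] [ 1.19730611 -0.23045845 -6.92436631]
[88, 86, 84, 87, 88, 86, 88, 88, 98, 149, 156, 149, 143, 142, 145, 152, 158, 157, 155, 156, 158, 157, 154, 152, 143, 139, 144, 152, 158, 162, 159, 159, 160, 161, 162, 162, 162, 156, 147, 147, 148, 113, 123, 129, 125, 185, 205, 207, 206, 206, 206, 206, 206, 206, 206]
[(np.int64(384), -30), (np.int64(385), -29)]
```

View pics/w6.png

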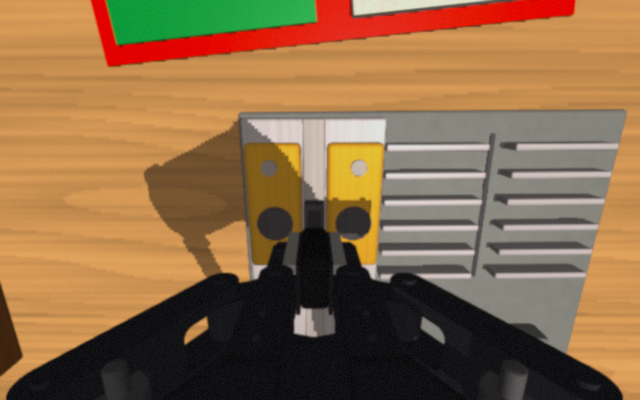

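The view shows A above bay 3 with its far edge at v≈119, the slab's far edge at v≈111, and the neighbouring bays' fins at v≈147…272 and u 385–620. I refine the bay position from these before lowering.

```bash
python3 - <<'E'
from h import *
from scipy.signal import find_peaks
c=cam('wrist'); s=readout.read_state(); print(s['tool_pos'])
g=cv2.cvtColor(c['color'],cv2.COLOR_BGR2GRAY).astype(float)
for u in(400,430,460,530,560,580):
    q=cv2.GaussianBlur(g[125:285,u-2:u+3].mean(1)[:,None],(1,3),0)[:,0]; k=find_peaks(q,prominence=25)[0]
    X=ray(c,[(u,125+i) for i in k],.033); print(u,[125+int(i) for i in k],X[:,0].round(3),X[:,1].mean().round(3),X[:,0].mean().round(4))
t=s['tool_pos'];print(tilt(c,s,119,.0252))
E
```

```text
[0.61475438 0.33708116 0.16471234]
400 [148, 176, 203, 228, 253] [0.652 0.628 0.604 0.581 0.556] 0.261 0.6045
430 [147, 176, 202, 228, 253, 276] [0.653 0.628 0.605 0.581 0.556 0.533] 0.233 0.5928
460 [147, 175, 202, 228, 252, 276] [0.653 0.629 0.605 0.581 0.557 0.533] 0.207 0.5931
530 [147, 175, 202, 227, 252, 275] [0.653 0.629 0.605 0.582 0.557 0.534] 0.144 0.5934
560 [146, 175, 202, 227, 252, 275] [0.654 0.629 0.605 0.582 0.557 0.534] 0.118 0.5935
580 [146, 175, 201, 227, 251, 275] [0.654 0.629 0.606 0.582 0.558 0.534] 0.1 0.5938
-0.05569592276702783
```

jog_arm --deltas '[0,-0.001,0.01,0,0,0,-1,0,-0.002,0.02,0,0,0,-1,0,-0.002,0.028,0,0,0,-1,0,-0.002,0.036,0,0,0,-1,0.001,-0.002,0.042,0,0,0,-1,0.002,-0.002,0.047,0,0,0,-1,0.002,-0.002,0.05,0,0,0,-1,0.002,-0.002,0.05,0,0,0,-1]'

```text
time: 9.15
tool_pos: [0.6181, 0.339, 0.1171]
tcp_rot: [-3.141, 0.001, -0.007]
wrist_force: [-2.8, -3.0, 3.1]
width: 0.128
grip_force: 51.5
```

```bash
python3 - <<'E'
from h import *
c=cam('wrist','w7.png'); s=readout.read_state(); print(s['tool_pos'],s['wrist_force'])
g=cv2.cvtColor(c['color'],cv2.COLOR_BGR2GRAY).astype(int)
print(g[90:150,288:294].mean(1).astype(int).tolist())
E
```

```text
[0.61808325 0.33894305 0.11707423] [-1.3748016  -3.10081945  4.560656  ]
[165, 164, 164, 163, 162, 162, 164, 163, 165, 165, 167, 166, 167, 167, 168, 168, 168, 168, 165, 159, 154, 149, 148, 150, 151, 150, 142, 122, 111, 119, 127, 133, 136, 137, 137, 133, 120, 127, 164, 195, 210, 215, 217, 217, 218, 218, 217, 217, 217, 217, 217, 217, 217, 217, 217, 218, 217, 217, 217, 211]
```

```bash
python3 - <<'E'
from h import *
c=cam('wrist','w7b.png'); s=readout.read_state(); print(s['tool_pos'])
sat=cv2.cvtColor(c['color'],cv2.COLOR_BGR2HSV)[...,1].astype(int)
print(sat[115:165,288:294].mean(1).astype(int).tolist())
print(sat[115:165,335:340].mean(1).astype(int).tolist())
for z in(.043,): print(ray(c,[(290,v) for v in(122,125,128,130)],z)[:,0].round(4)-.085)
b=cv2.inRange(cv2.cvtColor(c['color'],cv2.COLOR_BGR2HSV),(15,140,80),(32,255,255)); ys=np.where(b[60:260,340:370].sum(1)>255*15)[0]+60; print('brass rows',ys[:1],ys[-1:])
w=cv2.imread('pics/w3.png'); b=cv2.inRange(cv2.cvtColor(w,cv2.COLOR_BGR2HSV),(15,140,80),(32,255,255)); ys=np.where(b[60:260,340:370].sum(1)>255*15)[0]+60; print('w3 brass rows',ys[:1])
E
```

```text
[0.61806057 0.33897792 0.11705063]
[150, 143, 110, 44, 18, 17, 16, 16, 17, 17, 17, 19, 18, 20, 21, 19, 16, 16, 16, 16, 16, 16, 15, 16, 16, 16, 15, 16, 15, 15, 16, 17, 16, 15, 22, 44, 117, 195, 209, 208, 204, 200, 199, 199, 199, 201, 198, 198, 200, 202]
[148, 131, 74, 23, 17, 17, 17, 18, 17, 17, 17, 16, 20, 18, 17, 9, 7, 6, 7, 7, 7, 6, 7, 6, 6, 6, 6, 6, 6, 7, 6, 6, 6, 6, 9, 37, 124, 203, 212, 205, 201, 199, 195, 196, 196, 197, 197, 194, 196, 196]
[0.5936 0.5918 0.5899 0.5887]
brass rows [60] [215]
w3 brass rows [60]
```

A is seated: TCP at z 0.117 is exactly bench plus 15 mm, and x is within about 2.5 mm. I release it and go to look at B and C.

jog_arm --deltas '[0,0,-0.002,0,0,0,0,0,0,-0.002,0,0,0,0.2,0,0,-0.002,0,0,0,0.2,0,0,-0.02,0,0,0,0.2,0,0,-0.06,0,0,0,0.2,0,0,-0.11,0,0,0,0.2,0,0,-0.15,0,0,0,0.2,0,0,-0.15,0,0,0,0.2]'

```text
time: 10.05
tool_pos: [0.6198, 0.3409, 0.2745]
tcp_rot: [-3.134, 0.001, -0.023]
wrist_force: [1.1, 0.7, 1.0]
width: 0.599
grip_force: 0.0
```

jog_arm --deltas '[-0.03,0.3,-0.05,0,0,0,0.2,-0.03,0.3,-0.05,0,0,0,0.2,-0.03,0.3,-0.05,0,0,0,0.2,-0.03,0.3,-0.05,0,0,0,0.2,-0.03,0.3,-0.05,0,0,0,0.2,-0.03,0.3,-0.05,0,0,0,0.2,-0.03,0.3,-0.05,0,0,0,0.2]'

```text
time: 10.75
tool_pos: [0.5857, 0.034, 0.3158]
tcp_rot: [3.139, -0.009, 0.005]
wrist_force: [-0.3, 0.7, 0.7]
width: 0.601
grip_force: 0.0
```

jog_arm --deltas '[-0.03,0.32,0,0,0,0,0.2,-0.03,0.32,0,0,0,0,0.2,-0.03,0.32,0,0,0,0,0.2,-0.03,0.32,0,0,0,0,0.2,-0.03,0.32,0,0,0,0,0.2,-0.03,0.32,0,0,0,0,0.2,-0.03,0.32,0,0,0,0,0.2,-0.03,0.32,0,0,0,0,0.2]'

```text
time: 11.55
tool_pos: [0.5551, -0.2838, 0.3133]
tcp_rot: [3.141, -0.007, -0.0]
wrist_force: [-0.5, 1.2, 0.5]
width: 0.602
grip_force: 0.0
```

```bash
python3 - <<'E'
from h import *
c=cam('wrist','w8.png'); s=readout.read_state(); print(s['tool_pos'],s['tcp_rot'])
np.savez('w8.npz',**{k:np.array(v) for k,v in c.items()})
t=cam('top'); a,b=c['color'],cv2.resize(t['color'][125:265,180:480],(640,299)); cv2.imwrite('pics/v8.png',np.vstack([a[:300],b]))
E
```

```text
[ 0.55537796 -0.28186524  0.31328616] [-3.14082384e+00  5.07960597e-03 -1.71462883e-04]
```

View pics/v8.png

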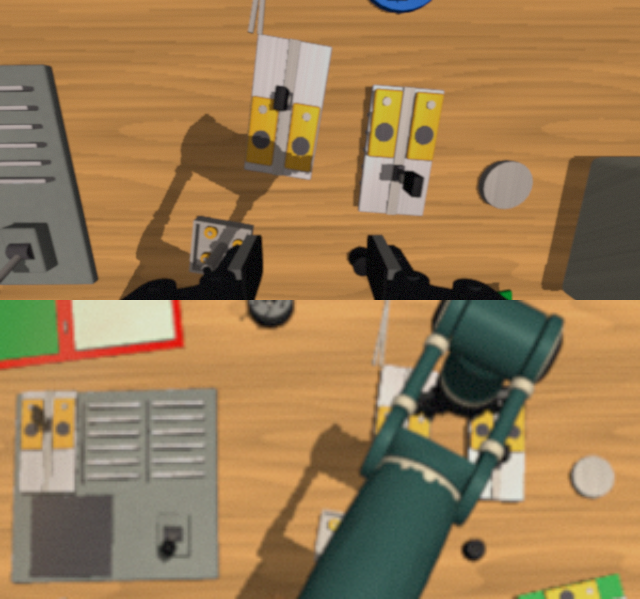

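The view shows A seated in bay 3 in the lower (top-camera) half. In the wrist half, B has corners (259,36), (331,46), (311,177) and (246,168) with its tab at (282,98). C has corners (373,86), (444,92), (424,214) and (360,210) with its tab at (412,184).

```bash
python3 - <<'E'
from h import *
c=dict(np.load('w8.npz'))
for n,k,b in(('B',[(259,36),(331,46),(311,177),(246,168)],(262,75,300,120)),('C',[(373,86),(444,92),(424,214),(360,210)],(380,160,432,205))):
    ct,yaw,L,W=carrier(c,k); bb,ce=tab(c,b,40)
    print(n,ct.round(3),yaw.round(3),L.round(3),W.round(3),[int(i) for i in bb])
    x0,y0,x1,y1=b; m=c['color'][y0:y1:2,x0:x1:2].max(2); 
    for r in m: print(''.join('#' if v<30 else '+' if v<55 else '.' for v in r))
print(ray(c,[(280,98),(417,184)],.116).round(3))
E
```

```text
B [ 0.624 -0.25 ] -0.157 0.165 0.089 [275, 87, 14, 23, 163]
...................
...................
...................
...................
...................
...................
........+++........
.......++++++......
.......+++++#+.....
.......+++++##.....
.......+++++#+.....
.......#++++#......
......++++++#......
......+++++##......
......+++++#+......
......+++++##......
......+++++##......
........+++++......
...................
...................
...................
...................
...................
C [ 0.567 -0.4  ] -0.065 0.165 0.091 [393, 167, 29, 29, 413]
..........................
..........................
..........................
.......+++................
.......+++................
.......++#++..............
.......++########.........
.......++#+++#####+.......
.......++++.+#######......
......++++..+#####++++....
............#####++++.....
............#####++++.....
............#####++++.....
............#####++++.....
............#####++++.....
.............###+++++.....
..............+#++++......
...............+#+++......
..........................
..........................
..........................
..........................
..........................
[[ 0.635 -0.251  0.116]
 [ 0.546 -0.396  0.116]]
```

jog_arm --deltas '[0.04,-0.015,0.05,0,0,4,0.2,0.08,-0.031,0.09,0,0,8.6,0.2,0.08,-0.031,0.125,0,0,8.6,0.2,0.08,-0.031,0.125,0,0,8.6,0.2,0.08,-0.031,0.125,0,0,8.6,0.2]'

```text
time: 12.15
tool_pos: [0.6345, -0.2476, 0.1862]
tcp_rot: [-3.131, 0.232, 0.008]
wrist_force: [0.7, 0.2, 1.4]
width: 0.597
grip_force: 0.0
```

jog_arm --deltas '[0,0,0.03,0,0,0,0.2,0,0,0.06,0,0,0,0.2,0,0,0.086,0,0,0,0.2,0,0,0.086,0,0,0,0.2,0,0,0.086,0,0,0,-1,0,0,0.086,0,0,0,-1,0,0,0.086,0,0,0,-1,0,0,0.086,0,0,0,-1]' --squeeze 50

```text
time: 12.95
tool_pos: [0.6375, -0.2505, 0.1059]
tcp_rot: [3.132, -0.238, 0.008]
wrist_force: [-0.2, 1.4, 7.6]
width: 0.134
grip_force: 51.6
```

```bash
cat >> h.py <<'E'
def held(c,s,v,z=.028,lug=None):
    "far-edge row v near image centre; carrier centre along tool x relative to TCP (minus = behind)"
    yaw=R.from_rotvec(s['tcp_rot']).as_matrix()[:2,0]
    d=ray(c,[(300,v),(330,v)],z).mean(0)-s['tool_pos']; return d[:2]@yaw-.085
def show(c,s,us=(270,290,340,360),hi=230):
    sat=cv2.cvtColor(c['color'],cv2.COLOR_BGR2HSV)[...,1].astype(int)
    for u in us:
        p=sat[:hi,u-2:u+3].mean(1); d=np.convolve(p,[1,1,0,-1,-1],'same')/2
        k=[i for i in range(3,hi-3) if abs(d[i])>35 and abs(d[i])==abs(d[i-2:i+3]).max()]; print(u,[(i,int(d[i])) for i in k])
    print(s['tool_pos'].round(4),s['tcp_rot'].round(3),s['wrist_force'].round(1),round(s['width'],3))
E
python3 - <<'E'
from h import *
c=cam('wrist','w9.png'); s=readout.read_state(); show(c,s)
E
```

```text
270 [(106, -113), (215, 157)]
290 [(106, -115), (216, 165)]
340 [(107, -117), (216, 163)]
360 [(107, -121), (217, 169)]
[ 0.6375 -0.2505  0.1059] [ 3.132 -0.238  0.008] [-0.5  2.5  6.4] 0.134
```

jog_arm --deltas '[-0.006,0,0.001,0,0,0,-1,-0.012,0,0.001,0,0,0,-1,-0.018,0,0.001,0,0,0,-1,-0.024,0,0.001,0,0,0,-1,-0.03,0,0.001,0,0,0,-1,-0.033,0,0.001,0,0,0,-1,-0.033,0,0.001,0,0,0,-1,-0.033,0,0.001,0,0,0,-1]'

```text
time: 13.8
tool_pos: [0.6064, -0.2455, 0.1059]
tcp_rot: [3.132, -0.238, 0.013]
wrist_force: [1.5, 2.9, 8.6]
width: 0.129
grip_force: 51.8
```

```bash
python3 - <<'E'
from h import *
c=cam('wrist','w10.png'); s=readout.read_state(); show(c,s)
s0=s; print('before(v106.5)',held(c,s,106.5+.5))
E
```

```text
270 [(53, -111), (171, 169), (187, -146), (202, 141)]
290 [(54, -115), (171, 168)]
340 [(54, -113), (172, 176)]
360 [(55, -119), (172, 173), (189, -129), (203, 118)]
[ 0.6064 -0.2455  0.1059] [ 3.132 -0.238  0.013] [1.1 3.6 8.6] 0.129
before(v106.5) -0.014729378036907992
```

jog_arm --deltas '[0,0,-0.005,0,0,0,-1,0,0,-0.012,0,0,0,-1,0,0,-0.02,0,0,0,-1,0,0,-0.027,0,0,0,-1,0,0,-0.027,0,0,0,-1,0,0,-0.027,0,0,0,-1,0,0,-0.027,0,0,0,-1,0,0,-0.027,0,0,0,-1]'

```text
time: 14.65
tool_pos: [0.6024, -0.2451, 0.1277]
tcp_rot: [-3.132, 0.237, 0.002]
wrist_force: [0.4, 0.3, -7.2]
width: 0.128
grip_force: 49.5
```

```bash
python3 - <<'E'
from h import *
c=cam('wrist','w11.png'); s=readout.read_state(); show(c,s)
E
```

```text
270 [(49, -114), (169, 167), (186, -142), (201, 134)]
290 [(50, -113), (170, 158)]
340 [(50, -119), (170, 173)]
360 [(50, -123), (170, 173), (187, -129), (201, 118)]
[ 0.6024 -0.2451  0.1277] [-3.132e+00  2.370e-01  2.000e-03] [-0.2  0.8 -6.9] 0.132
```

```bash
cat >> h.py <<'E'
from scipy.optimize import least_squares
def solve2(c,s,e0,b0,z0,e1,b1):
    """standing rows e0 (far edge), b0 (brass edge) at TCP height z0; hanging rows e1,b1 (current c,s).
    returns lug, tilt(+ far end down), shift of pin along tool x"""
    r=R.from_rotvec(s['tcp_rot']); 
    o=r.inv().apply(np.array(c['origin'])-s['tool_pos']); A=R.from_matrix(r.inv().as_matrix()@rot(c))
    k=dict(c); k['origin']=o; k['attitude']=A.as_rotvec()   # camera in tool frame
    def onplane(v,h):   # h above bench -> tool z = z0-h
        return ray(k,[(315,v)],z0-h)[0]
    E=onplane(e0,.028); B=onplane(b0,.036)
    lug=.085-E[0]
    zp0=z0-.074                 # pin tool-z standing
    def f(q):
        th,dx=q; ct,st=np.cos(th),np.sin(th); out=[]
        for P,v in((E,e1),(B,b1)):
            x,z=P[0],P[2]-zp0   # z down
            out.append(proj(k,[ct*x-st*z+dx,0,zp0+st*x+ct*z])[0,1]-v)
        return out
    q=least_squares(f,[0,0],x_scale=[.1,.01]).x
    return lug,q[0],q[1]
E
python3 - <<'E'
from h import *
c=cam('wrist'); s=readout.read_state()
print('B',solve2(c,s,54.6,172,.1059,50.4,170.3))
print('A',solve2(c,s,122.4,146.4,.102,118.5,143))
for f,v in(('w10',62),('w11',58)):
    im=cv2.imread(f'pics/{f}.png'); sat=cv2.cvtColor(im,cv2.COLOR_BGR2HSV)[...,1].astype(float)
    for vv in (v,v+15,v+40,v+85):
        d=np.diff(cv2.GaussianBlur(sat[vv-3:vv+4].mean(0)[None],(5,1),0)[0]); print(f,vv,220+np.argmin(d[220:265]),360+np.argmax(d[360:410]),end=' ; ')
    print()
E
```

```text
B (np.float64(-0.015357780455481904), np.float64(-0.04149484448982208), np.float64(-0.00020551502135578186))
A (np.float64(0.024915580594994637), np.float64(-0.027842209086345868), np.float64(0.0011758440961676094))
w10 62 241 389 ; w10 77 242 388 ; w10 102 243 386 ; w10 147 245 383 ; 
w11 58 239 389 ; w11 73 240 388 ; w11 98 241 386 ; w11 143 244 383 ;
```

jog_arm --deltas '[0,0,-0.01,0,0,0,-1,0,0,-0.03,0,0,0,-1,0,0,-0.055,0,0,0,-1,0,0,-0.085,0,0,0,-1,0,0,-0.115,0,0,0,-1,0,0,-0.14,0,0,0,-1,0,0,-0.15,0,0,0,-1]'

```text
time: 15.45
tool_pos: [0.6044, -0.2459, 0.2832]
tcp_rot: [3.13, -0.237, 0.01]
wrist_force: [0.5, 0.1, -6.3]
width: 0.128
grip_force: 49.5
```

jog_arm --deltas '[-0.003,-0.015,0,0,0,-1,-1,-0.009,-0.045,0,0,0,-2,-1,-0.017,-0.08,0,0,0,-3,-1,-0.024,-0.117,0,0,0,-4.5,-1,-0.032,-0.155,0,0,0,-6,-1,-0.039,-0.19,0,0,0,-7,-1,-0.045,-0.22,0,0,0,-8.2,-1,-0.048,-0.234,0,0,0,-8.2,-1]'

```text
time: 16.25
tool_pos: [0.5889, -0.003, 0.2764]
tcp_rot: [-3.14, 0.007, 0.005]
wrist_force: [0.2, 1.4, -7.7]
width: 0.132
grip_force: 49.5
```

jog_arm --deltas '[-0.001,-0.015,0.005,0,0,0,-1,-0.003,-0.045,0.01,0,0,0,-1,-0.005,-0.08,0.02,0,0,0,-1,-0.007,-0.117,0.03,0,0,0,-1,-0.01,-0.155,0.045,0,0,0,-1,-0.012,-0.19,0.06,0,0,0,-1,-0.014,-0.22,0.075,0,0,0,-1,-0.0146,-0.238,0.085,0,0,0,-1]'

```text
time: 17.05
tool_pos: [0.5763, 0.2331, 0.1907]
tcp_rot: [3.141, -0.011, -0.005]
wrist_force: [-1.2, 0.0, -7.6]
width: 0.132
grip_force: 49.5
```

jog_arm --deltas '[0,0,0.01,0,0,0,-1,0,0,0.02,0,0,0,-1,0,0,0.025,0,0,0,-1,0,0,0.025,0,0,0,-1,0,0,0.025,0,0,0,-1]'

```text
time: 17.55
tool_pos: [0.5782, 0.2305, 0.1686]
tcp_rot: [3.141, -0.014, 0.001]
wrist_force: [0.2, -0.3, -6.8]
width: 0.127
grip_force: 49.7
```

```bash
python3 - <<'E'
from h import *
from scipy.signal import find_peaks
c=cam('wrist','w12.png'); s=readout.read_state(); show(c,s)
g=cv2.cvtColor(c['color'],cv2.COLOR_BGR2GRAY).astype(float)
for u in(410,430,450,470):
    q=cv2.GaussianBlur(g[50:285,u-2:u+3].mean(1)[:,None],(1,3),0)[:,0]; k=find_peaks(q,prominence=25)[0]
    X=ray(c,[(u,50+i) for i in k],.033); print(u,X[:,0].round(3),X[:,1].mean().round(3),X[:,0].mean().round(4))
print([int(x) for x in g[100:160].mean(0)[195:250:2]])
E
```

```text
270 [(50, -119), (169, 159), (186, -145), (201, 138)]
290 [(50, -118), (170, 161)]
340 [(50, -111), (170, 171)]
360 [(51, -115), (170, 169), (187, -136), (201, 119)]
[0.5785 0.2308 0.169 ] [-3.141e+00  1.400e-02 -2.000e-03] [-0.1 -0.  -8. ] 0.131
410 [0.653 0.629 0.605 0.581 0.557 0.533] 0.146 0.5933
430 [0.653 0.629 0.606 0.582 0.558 0.534] 0.129 0.5937
450 [0.654 0.629 0.606 0.582 0.558 0.534] 0.111 0.5937
470 [0.654 0.63  0.606 0.582 0.558 0.534] 0.094 0.5937
[153, 148, 145, 140, 139, 139, 138, 134, 134, 132, 134, 136, 136, 136, 137, 139, 130, 110, 117, 131, 106, 86, 88, 93, 105, 139, 150, 147]
```

jog_arm --deltas '[-0.003,0,0.01,0,0,0,-1,-0.003,0,0.02,0,0,0,-1,-0.003,0,0.028,0,0,0,-1,-0.003,0,0.036,0,0,0,-1,-0.002,0,0.042,0,0,0,-1,-0.001,0,0.047,0,0,0,-1,0,0,0.05,0,0,0,-1,0,0,0.05,0,0,0,-1]'

```text
time: 18.4
tool_pos: [0.5799, 0.2316, 0.121]
tcp_rot: [-3.141, 0.012, -0.006]
wrist_force: [-0.3, -2.5, 2.6]
width: 0.128
grip_force: 51.1
```

```bash
python3 - <<'E'
from h import *
c=cam('wrist','w13.png'); s=readout.read_state(); show(c,s)
print([(v,ray(c,[(300,v)],.043)[0,0].round(4)-.085) for v in(50,54,58)])
E
```

```text
270 [(57, -112), (174, 157), (190, -140), (205, 135)]
290 [(57, -114), (174, 161)]
340 [(57, -118), (174, 174)]
360 [(57, -118), (174, 165), (191, -131), (205, 127)]
[0.5798 0.2316 0.1209] [-3.141  0.012 -0.006] [-1.5 -1.7  5.4] 0.129
[(50, np.float64(0.5982000000000001)), (54, np.float64(0.5959)), (58, np.float64(0.5936))]
```

B is seated (z 0.121 = 0.106 + 0.015, x off by about 1 mm). Next is C.

jog_arm --deltas '[0,0,-0.002,0,0,0,0,0,0,-0.002,0,0,0,0.2,0,0,-0.002,0,0,0,0.2,0,0,-0.02,0,0,0,0.2,0,0,-0.06,0,0,0,0.2,0,0,-0.11,0,0,0,0.2,0,0,-0.16,0,0,0,0.2,0,0,-0.16,0,0,0,0.2]'

```text
time: 19.25
tool_pos: [0.5822, 0.2333, 0.2884]
tcp_rot: [-3.136, 0.012, -0.024]
wrist_force: [1.0, -0.1, 0.0]
width: 0.599
grip_force: 0.0
```

jog_arm --deltas '[-0.028,0.314,-0.02,0,0,0,0.2,-0.028,0.314,-0.02,0,0,0,0.2,-0.028,0.314,-0.02,0,0,0,0.2,-0.028,0.314,-0.02,0,0,0,0.2,-0.028,0.314,-0.02,0,0,0,0.2,-0.028,0.314,-0.02,0,0,0,0.2,-0.028,0.314,-0.02,0,0,0,0.2]'

```text
time: 19.95
tool_pos: [0.5469, -0.0863, 0.2985]
tcp_rot: [3.14, -0.018, 0.001]
wrist_force: [-0.2, -0.1, -0.3]
width: 0.598
grip_force: 0.0
```

jog_arm --deltas '[-0.028,0.314,0,0,0,3,0.2,-0.028,0.314,0,0,0,3,0.2,-0.028,0.314,0,0,0,3,0.2,-0.028,0.314,0,0,0,3,0.2,-0.028,0.314,0,0,0,3,0.2,-0.028,0.314,0,0,0,3,0.2,-0.028,0.314,0,0,0,3,0.2,-0.028,0.314,0,0,0,3,0.2]'

```text
time: 20.75
tool_pos: [0.5165, -0.3979, 0.2973]
tcp_rot: [-3.139, 0.099, 0.001]
wrist_force: [1.5, 0.7, 0.3]
width: 0.598
grip_force: 0.0
```

```bash
python3 - <<'E'
from h import *
c=cam('wrist','w14.png'); s=readout.read_state(); print(s['tool_pos'],s['tcp_rot'])
np.savez('w14.npz',**{k:np.array(v) for k,v in c.items()})
E
```

```text
[ 0.51689875 -0.39612411  0.29746279] [-3.13844817e+00  9.69699873e-02  7.39871607e-04]
```

View pics/w14.png

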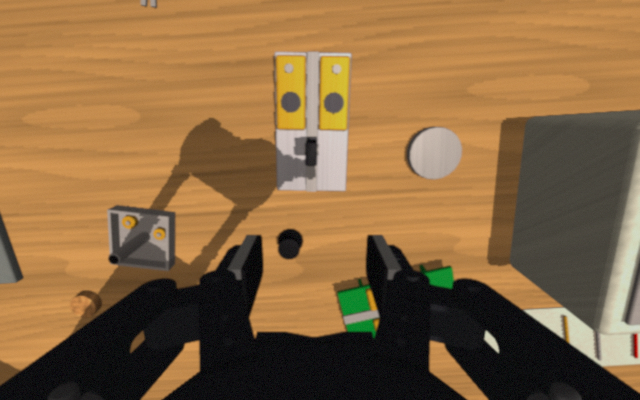

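The view shows C at corners (276,52), (351,54), (347,190) and (277,190), aligned with the tool, with its tab at (311,151). The loupe at (289,243) and the green look-alike (395,300) are clear of it.

```bash
python3 - <<'E'
from h import *
c=dict(np.load('w14.npz')); s=readout.read_state()
ct,yaw,L,W=carrier(c,[(276,52),(351,54),(347,190),(277,190)]); bb,ce=tab(c,(298,130,325,175),45)
m=c['color'][132:172:2,298:326:2].max(2)
for r in m: print(''.join('#' if v<30 else '+' if v<55 else '.' for v in r))
print(ct,yaw,L,W,bb)
r=R.from_rotvec(s['tcp_rot'])
for v in(150,152,154): P=ray(c,[(311,v)],.116)[0]; print(v,P, r.inv().apply(P-s['tool_pos']))
E
```

```text
..............
..............
..............
.....+........
.....####.....
....+####.....
....+++++.....
....+++++.....
....+++++.....
....+++++.....
....+++++.....
....+++++.....
.....++++.....
.....++++.....
....+++++.....
....+++++.....
....+++++.....
..............
..............
..............
[ 0.56643259 -0.40029816] -0.07546505073332242 0.1675818742746065 0.09099280926994405 (np.int32(306), np.int32(138), np.int32(10), np.int32(27), np.int32(168))
150 [ 0.54629976 -0.39775467  0.116     ] [2.95402908e-02 1.08364944e-04 1.81447466e-01]
152 [ 0.54431284 -0.39762432  0.116     ] [2.75491087e-02 1.00934340e-04 1.81448518e-01]
154 [ 0.54231909 -0.39749353  0.116     ] [2.55510930e-02 9.34768795e-05 1.81449573e-01]
```

jog_arm --deltas '[0.027,0,0.04,0,0,0,0.2,0.027,0,0.08,0,0,0,0.2,0.027,0,0.115,0,0,0,0.2,0.027,0,0.115,0,0,0,0.2,0.027,0,0.115,0,0,0,0.2]'

```text
time: 21.3
tool_pos: [0.5442, -0.3957, 0.1831]
tcp_rot: [-3.139, 0.092, 0.002]
wrist_force: [-0.2, 1.0, 0.7]
width: 0.601
grip_force: 0.0
```

jog_arm --deltas '[0,0,0.03,0,0,0,0.2,0,0,0.055,0,0,0,0.2,0,0,0.078,0,0,0,0.2,0,0,0.078,0,0,0,0.2,0,0,0.078,0,0,0,-1,0,0,0.078,0,0,0,-1,0,0,0.078,0,0,0,-1,0,0,0.078,0,0,0,-1]' --squeeze 50

```text
time: 22.1
tool_pos: [0.5454, -0.3984, 0.1083]
tcp_rot: [3.138, -0.095, 0.006]
wrist_force: [0.6, 1.9, 7.0]
width: 0.125
grip_force: 53.2
```

```bash
python3 - <<'E'
from h import *
c=cam('wrist','w15.png'); s=readout.read_state(); show(c,s); print([held(c,s,v) for v in(40,50,60)])
E
```

```text
270 [(46, -118), (52, 157), (69, -127), (86, 140), (123, -158), (160, 155), (190, -159)]
290 [(46, -117), (52, 156), (53, 156), (132, -53), (151, 64), (190, -158)]
340 [(46, -120), (53, 179), (130, -82), (154, 86), (190, -167)]
360 [(46, -117), (53, 179), (69, -141), (87, 146), (123, -142), (159, 146), (190, -164)]
[ 0.5454 -0.3984  0.1083] [ 3.138 -0.095  0.006] [-0.2  1.7  6.5] 0.129
[np.float64(0.024362055011511022), np.float64(0.018717852115312614), np.float64(0.012987180483587712)]
```

jog_arm --deltas '[0.006,0,0.001,0,0,0,-1,0.012,0,0.001,0,0,0,-1,0.018,0,0.001,0,0,0,-1,0.024,0,0.001,0,0,0,-1,0.03,0,0.001,0,0,0,-1,0.036,0,0.001,0,0,0,-1,0.041,0,0.001,0,0,0,-1,0.041,0,0.001,0,0,0,-1]'

```text
time: 22.95
tool_pos: [0.5868, -0.4011, 0.1083]
tcp_rot: [3.138, -0.094, 0.006]
wrist_force: [-1.5, 2.5, 9.7]
width: 0.13
grip_force: 53.7
```

```bash
python3 - <<'E'
from h import *
c=cam('wrist','w16.png'); s=readout.read_state(); show(c,s); print([(v,held(c,s,v)) for v in(40,50,60,110,120,130)])
E
```

```text
270 [(115, -115), (123, 165), (139, -146), (155, 147), (187, -151), (219, 149)]
290 [(115, -115), (123, 162), (194, -70), (213, 70)]
340 [(115, -119), (124, 169), (192, -101), (216, 107)]
360 [(115, -115), (124, 171), (139, -124), (155, 130), (189, -140), (218, 132)]
[ 0.5868 -0.4011  0.1083] [ 3.138 -0.094  0.007] [-0.1  2.8  8.8] 0.131
[(40, np.float64(0.024395433811471093)), (50, np.float64(0.01875046795618472)), (60, np.float64(0.013019143630808791)), (110, np.float64(-0.01701236005354259)), (120, np.float64(-0.02331064748885177)), (130, np.float64(-0.029712333417779152))]
```

jog_arm --deltas '[0,0,-0.005,0,0,0,-1,0,0,-0.012,0,0,0,-1,0,0,-0.02,0,0,0,-1,0,0,-0.027,0,0,0,-1,0,0,-0.027,0,0,0,-1,0,0,-0.027,0,0,0,-1,0,0,-0.027,0,0,0,-1,0,0,-0.027,0,0,0,-1]'

```text
time: 23.8
tool_pos: [0.5844, -0.3999, 0.1306]
tcp_rot: [-3.14, 0.094, 0.002]
wrist_force: [-0.7, 0.6, -7.0]
width: 0.127
grip_force: 51.2
```

```bash
python3 - <<'E'
from h import *
c=cam('wrist','w17.png'); s=readout.read_state(); show(c,s)
e=edge(c,290); print(e, tilt(c,s,e[0],.020,yaw=-.06) if e else None)
for f,v in(('w16',119),('w17',119)):
    im=cv2.imread(f'pics/{f}.png'); sat=cv2.cvtColor(im,cv2.COLOR_BGR2HSV)[...,1].astype(float)
    d=np.diff(cv2.GaussianBlur(sat[v-3:v+4].mean(0)[None],(5,1),0)[0]); print(f,220+np.argmin(d[220:265]),360+np.argmax(d[360:410]),end=' ; ')
E
```

```text
270 [(127, -121), (134, 169), (148, -147), (163, 147), (196, -150)]
290 [(127, -117), (134, 170), (202, -80), (222, 72)]
340 [(128, -118), (134, 164), (200, -100), (224, 106)]
360 [(128, -116), (134, 161), (149, -112), (162, 105), (197, -131), (226, 131)]
[ 0.5844 -0.4     0.1307] [-3.14e+00  9.50e-02  1.00e-03] [-0.1 -0.8 -7.3] 0.128
[128.0, 203.0] 0.17245576281295816
w16 244 383 ; w17 233 372 ;
```

C hangs about 0.17 rad with its far end down, so I set it down and shift the lug about 9 mm further toward the brass.

jog_arm --deltas '[0,0,0.01,0,0,0,-1,0,0,0.02,0,0,0,-1,0,0,0.028,0,0,0,-1,0,0,0.028,0,0,0,-1,0.003,0,0.028,0,0,0,-1,0.006,0,0.028,0,0,0,-1,0.009,0,0.028,0,0,0,-1,0.009,0,0.028,0,0,0,-1]'

```text
time: 24.65
tool_pos: [0.5965, -0.4012, 0.1082]
tcp_rot: [3.138, -0.094, 0.009]
wrist_force: [-1.5, 5.7, 12.2]
width: 0.128
grip_force: 54.1
```

```bash
python3 - <<'E'
from h import *
c=cam('wrist','w18.png'); s=readout.read_state(); show(c,s); print([(v,held(c,s,v)) for v in(120,130,140)])
E
```

```text
270 [(150, -121), (159, 164), (175, -145), (190, 143), (221, -152)]
290 [(150, -122), (160, 161)]
340 [(150, -117), (160, 170), (224, -113)]
360 [(150, -119), (160, 180), (176, -114), (190, 110), (223, -130)]
[ 0.5965 -0.4013  0.1083] [ 3.138 -0.094  0.009] [-2.5  4.6 12.6] 0.129
[(120, np.float64(-0.023195410163777498)), (130, np.float64(-0.029598278666123766)), (140, np.float64(-0.03610672737583006))]
```

jog_arm --deltas '[0,0,-0.005,0,0,0,-1,0,0,-0.012,0,0,0,-1,0,0,-0.02,0,0,0,-1,0,0,-0.028,0,0,0,-1,0,0,-0.028,0,0,0,-1,0,0,-0.028,0,0,0,-1,0,0,-0.028,0,0,0,-1,0,0,-0.028,0,0,0,-1]'

```text
time: 25.5
tool_pos: [0.5933, -0.4004, 0.1304]
tcp_rot: [-3.139, 0.095, 0.002]
wrist_force: [-0.4, 0.6, -8.0]
width: 0.128
grip_force: 51.2
```

```bash
python3 - <<'E'
from h import *
c=cam('wrist','w19.png'); s=readout.read_state(); show(c,s)
e=edge(c,290); print(e, [tilt(c,s,e[0],l,yaw=-.06) for l in(.026,.029)])
E
```

```text
270 [(133, -112), (146, 166), (164, -144), (179, 144), (207, -148)]
290 [(133, -111), (146, 166), (213, -86)]
340 [(133, -108), (146, 163), (211, -117)]
360 [(134, -113), (146, 168), (164, -148), (179, 138), (208, -135)]
[ 0.5933 -0.4005  0.1305] [-3.139e+00  9.500e-02  2.000e-03] [-0.  -0.7 -7.5] 0.131
[134.0, 213.0] [0.13231281827145636, 0.0695752926007303]
```

```bash
python3 - <<'E'
from h import *
c=cam('wrist'); s=readout.read_state()
print('now',solve2(c,s,150.5,160,.1083,134,146.7), tilt(c,s,134,.0427,yaw=-.06))
print('prev',solve2(c,s,115.5,124,.1083,128,134.3))
t=cam('scene'); p=proj(t,[s['tool_pos']])[0].astype(int); print(p)
cv2.imwrite('pics/s2.png',cv2.resize(t['color'][p[1]-30:p[1]+70,p[0]-80:p[0]+80],(800,500),interpolation=cv2.INTER_CUBIC))
E
```

```text
now (np.float64(0.04360435418754499), np.float64(-0.27083970343843167), np.float64(0.0009327128588711995)) -0.2968123673981248
prev (np.float64(0.02093132465003822), np.float64(0.16988696072841566), np.float64(0.0002457457511660211))
[231 263]
```

View pics/s2.png

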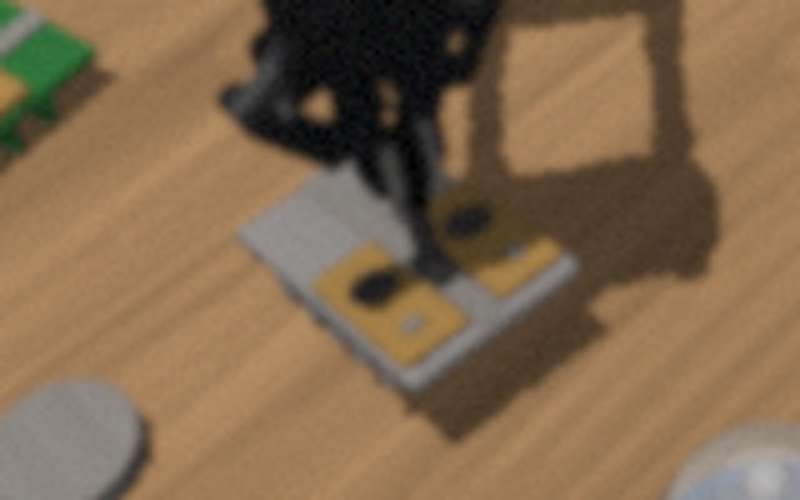

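The crop confirms C now hangs with its near end low: the lug overshot to +44 mm because it also slid on touchdown. The balance should be near +30 mm. I set it down and measure.

jog_arm --deltas '[0,0,0.01,0,0,0,-1,0,0,0.02,0,0,0,-1,0,0,0.028,0,0,0,-1,0,0,0.028,0,0,0,-1,0,0,0.028,0,0,0,-1]'

```text
time: 26.15
tool_pos: [0.5965, -0.4015, 0.1082]
tcp_rot: [3.138, -0.094, 0.01]
wrist_force: [-0.3, 3.7, 13.1]
width: 0.133
grip_force: 54.1
```

```bash
python3 - <<'E'
from h import *
c=cam('wrist','w20.png'); s=readout.read_state(); show(c,s); e=edge(c,290); print(e,held(c,s,e[0]))
E
```

```text
270 [(152, -118), (162, 175), (178, -141), (193, 137), (223, -151)]
290 [(152, -118), (162, 173)]
340 [(153, -113), (162, 178)]
360 [(153, -114), (162, 177), (179, -109), (192, 111), (225, -131)]
[ 0.5965 -0.4015  0.1082] [ 3.138 -0.095  0.01 ] [-0.6  4.3 12. ] 0.132
[153.0, 230.0] -0.0447000629308646
```

jog_arm --deltas '[-0.004,0,0,0,0,0,-1,-0.008,0,0,0,0,0,-1,-0.012,0,0,0,0,0,-1,-0.0155,0,0,0,0,0,-1,-0.0155,0,0,0,0,0,-1]'

```text
time: 26.7
tool_pos: [0.5816, -0.4006, 0.1083]
tcp_rot: [3.137, -0.095, 0.012]
wrist_force: [3.0, 4.0, 11.3]
width: 0.126
grip_force: 53.9
```

```bash
python3 - <<'E'
from h import *
c=cam('wrist','w21.png'); s=readout.read_state(); show(c,s); e=edge(c,290); print(e,held(c,s,e[0]))
E
```

```text
270 [(131, -116), (139, 167), (155, -149), (170, 139), (202, -145)]
290 [(130, -118), (139, 165), (209, -76)]
340 [(131, -118), (140, 173), (207, -111)]
360 [(131, -122), (140, 174), (156, -122), (170, 117), (204, -138)]
[ 0.5816 -0.4006  0.1083] [ 3.137 -0.095  0.012] [ 1.8  2.8 10.6] 0.126
[131.0, 210.0] -0.030088572879839383
```

Lug at +30 mm. Lift and check.

jog_arm --deltas '[0,0,-0.005,0,0,0,-1,0,0,-0.012,0,0,0,-1,0,0,-0.02,0,0,0,-1,0,0,-0.03,0,0,0,-1,0,0,-0.03,0,0,0,-1,0,0,-0.03,0,0,0,-1,0,0,-0.03,0,0,0,-1,0,0,-0.03,0,0,0,-1]'

```text
time: 27.55
tool_pos: [0.5779, -0.3995, 0.1326]
tcp_rot: [-3.139, 0.095, 0.002]
wrist_force: [-0.1, -0.7, -8.5]
width: 0.131
grip_force: 51.1
```

```bash
python3 - <<'E'
from h import *
c=cam('wrist','w22.png'); s=readout.read_state(); show(c,s); e=edge(c,290); print(e,tilt(c,s,e[0],.0301,yaw=-.06),solve2(c,s,131,140,.1083,e[0],[v for v in edge(c,290,sgn=1)][0]))
print(R.from_rotvec(s['tcp_rot']).as_matrix()[:2,0])
E
```

```text
270 [(128, -116), (137, 161), (153, -147), (169, 146), (201, -147)]
290 [(128, -120), (137, 166), (207, -77), (226, 79)]
340 [(128, -121), (138, 167), (205, -108)]
360 [(129, -114), (138, 173), (154, -133), (169, 128), (202, -140)]
[ 0.5779 -0.3995  0.1326] [-3.139e+00  9.400e-02  2.000e-03] [-0.5  0.  -8.2] 0.132
[128.0, 208.0] -0.041873669254743014 (np.float64(0.030712204675194185), np.float64(-0.07395886771354165), np.float64(-0.0011127793593181399))
[ 0.99818975 -0.06013361]
```

jog_arm --deltas '[0,0,-0.01,0,0,0,-1,0,0,-0.03,0,0,0,-1,0,0,-0.055,0,0,0,-1,0,0,-0.085,0,0,0,-1,0,0,-0.115,0,0,0,-1,0,0,-0.14,0,0,0,-1,0,0,-0.15,0,0,0,-1]'

```text
time: 28.3
tool_pos: [0.5796, -0.4008, 0.2884]
tcp_rot: [3.136, -0.094, 0.009]
wrist_force: [0.5, -1.1, -6.3]
width: 0.131
grip_force: 51.1
```

jog_arm --deltas '[0.0005,-0.017,0,0,0,-0.5,-1,0.001,-0.05,0,0,0,-1,-1,0.002,-0.09,0,0,0,-1.5,-1,0.003,-0.13,0,0,0,-2,-1,0.004,-0.17,0,0,0,-2.5,-1,0.005,-0.21,0,0,0,-3,-1,0.0055,-0.245,0,0,0,-3,-1,0.006,-0.262,0,0,0,-3,-1]'

```text
time: 29.1
tool_pos: [0.5989, -0.1344, 0.2816]
tcp_rot: [-3.139, 0.008, 0.004]
wrist_force: [0.4, 0.3, -7.6]
width: 0.128
grip_force: 51.2
```

jog_arm --deltas '[0.001,-0.017,0.003,0,0,0,-1,0.003,-0.05,0.01,0,0,0,-1,0.006,-0.09,0.02,0,0,0,-1,0.009,-0.13,0.03,0,0,0,-1,0.012,-0.17,0.045,0,0,0,-1,0.015,-0.21,0.06,0,0,0,-1,0.018,-0.245,0.075,0,0,0,-1,0.0194,-0.261,0.085,0,0,0,-1]'

```text
time: 29.9
tool_pos: [0.6204, 0.1251, 0.1959]
tcp_rot: [-3.141, 0.01, 0.004]
wrist_force: [-0.3, 0.5, -6.9]
width: 0.128
grip_force: 51.2
```

jog_arm --deltas '[0,0,0.01,0,0,0,-1,0,0,0.02,0,0,0,-1,0,0,0.025,0,0,0,-1,0,0,0.025,0,0,0,-1,0,0,0.025,0,0,0,-1]'

```text
time: 30.4
tool_pos: [0.6218, 0.1212, 0.1736]
tcp_rot: [3.141, -0.015, 0.001]
wrist_force: [-0.0, -0.0, -7.0]
width: 0.13
grip_force: 51.1
```

```bash
python3 - <<'E'
from h import *
c=cam('wrist','w23.png'); s=readout.read_state(); show(c,s)
g=cv2.cvtColor(c['color'],cv2.COLOR_BGR2GRAY).astype(int); print(g[90:160:2,288:294].mean(1).astype(int).tolist())
print(tilt(c,s,128,.0301,yaw=-.01))
E
```

```text
270 [(12, 172), (32, -82), (119, -121), (138, 165), (154, -144), (169, 142), (201, -154)]
290 [(9, 160), (30, -81), (118, -119), (138, 170), (208, -74), (226, 77)]
340 [(117, -115), (138, 180), (205, -103)]
360 [(117, -120), (138, 180), (154, -125), (169, 122), (202, -137)]
[0.622  0.1214 0.174 ] [-3.141e+00  1.400e-02 -2.000e-03] [ 0.4 -0.4 -6.9] 0.131
[150, 151, 157, 159, 155, 151, 153, 149, 151, 152, 152, 151, 154, 145, 112, 124, 150, 146, 88, 79, 144, 200, 211, 205, 138, 158, 179, 185, 185, 185, 185, 185, 185, 184, 183]
-0.03722808984148683
```

jog_arm --deltas '[-0.001,-0.002,0.01,0,0,0,-1,-0.001,-0.002,0.02,0,0,0,-1,-0.001,-0.002,0.03,0,0,0,-1,-0.001,-0.002,0.038,0,0,0,-1,0,-0.002,0.045,0,0,0,-1,0.001,-0.002,0.051,0,0,0,-1,0.001,-0.002,0.054,0,0,0,-1,0.001,-0.002,0.054,0,0,0,-1]'

```text
time: 31.25
tool_pos: [0.6256, 0.1243, 0.1233]
tcp_rot: [-3.141, 0.012, -0.01]
wrist_force: [-1.7, -2.0, 5.2]
width: 0.13
grip_force: 53.0
```

```bash
python3 - <<'E'
from h import *
c=cam('wrist','w24.png'); s=readout.read_state(); show(c,s)
g=cv2.cvtColor(c['color'],cv2.COLOR_BGR2GRAY).astype(int); print(g[115:150,288:294].mean(1).astype(int).tolist())
print([(v,ray(c,[(300,v)],.043)[0,0].round(4)-.085) for v in(128,132,136)],[(v,ray(c,[(300,v)],.051)[0,0].round(4)) for v in (140,144)])
E
```

```text
270 [(22, -84), (126, -127), (145, 158), (161, -144), (176, 139), (208, -149)]
290 [(20, -81), (126, -122), (145, 163), (214, -81)]
340 [(125, -123), (146, 172), (212, -106)]
360 [(125, -123), (146, 184), (162, -126), (177, 119), (209, -140)]
[0.6255 0.1243 0.1233] [-3.141  0.012 -0.01 ] [-1.  -1.1  6. ] 0.13
[152, 152, 151, 151, 152, 153, 153, 150, 146, 136, 114, 96, 107, 125, 138, 148, 150, 151, 145, 122, 89, 84, 117, 158, 188, 205, 210, 211, 206, 181, 142, 133, 148, 164, 175]
[(128, np.float64(0.5973)), (132, np.float64(0.5947)), (136, np.float64(0.5921000000000001))] [(140, np.float64(0.6751)), (144, np.float64(0.6726))]
```

jog_arm --deltas '[0,0,-0.002,0,0,0,0,0,0,-0.002,0,0,0,0.2,0,0,-0.002,0,0,0,0.2,0,0,-0.02,0,0,0,0.2,0,0,-0.06,0,0,0,0.2,0,0,-0.11,0,0,0,0.2,0,0,-0.16,0,0,0,0.2,0,0,-0.18,0,0,0,0.2]'

```text
time: 32.1
tool_pos: [0.625, 0.1247, 0.3062]
tcp_rot: [-3.14, 0.012, -0.015]
wrist_force: [-0.2, -0.2, 0.5]
width: 0.603
grip_force: 0.0
```

jog_arm --deltas '[-0.203,0.27,0,0,0,-0.5,0.2,-0.203,0.27,0,0,0,-0.5,0.2,-0.203,0.27,0,0,0,-0.5,0.2,-0.203,0.27,0,0,0,-0.5,0.2,-0.203,0.27,0,0,0,-0.5,0.2,-0.203,0.27,0,0,0,-0.5,0.2,-0.203,0.27,0,0,0,-0.5,0.2,-0.203,0.27,0,0,0,-0.5,0.2]'

```text
time: 32.9
tool_pos: [0.415, -0.147, 0.2994]
tcp_rot: [3.14, -0.007, -0.0]
wrist_force: [-0.5, 1.0, -1.0]
width: 0.6
grip_force: 0.0
```

```bash
python3 - <<'E'
from h import *
c=cam('wrist','w25.png'); s=readout.read_state(); print(s['tool_pos'],s['tcp_rot'])
np.savez('w25.npz',**{k:np.array(v) for k,v in c.items()})
t=cam('top'); a,b=c['color'],cv2.resize(t['color'][125:265,180:480],(640,299),interpolation=cv2.INTER_CUBIC); cv2.imwrite('pics/v25.png',np.vstack([a[:300],b]))
E
```

```text
[ 0.416354   -0.14561135  0.29950553] [ 3.14126687e+00 -5.36692528e-03  1.43443844e-03]
```

View pics/v25.png

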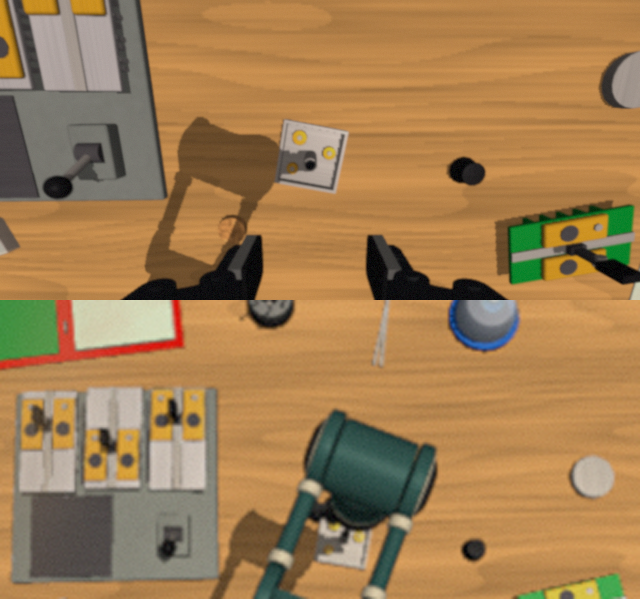

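The upper half shows the tray with corners (285,119), (348,130), (337,191) and (277,183), its post top at (310,165) and all barrels inside. The lower half shows all three carriers seated in their bays. Now the tray grasp.

```bash
python3 - <<'E'
from h import *
c=dict(np.load('w25.npz')); s=readout.read_state(); r=R.from_rotvec(s['tcp_rot'])
P=ray(c,[(285,119),(348,130),(337,191),(277,183)],.022); print(P[:,:2].round(3).tolist(),np.linalg.norm(P[0]-P[1]),np.linalg.norm(P[1]-P[2]))
bb,ce=tab(c,(298,150,325,180),50); print(bb,ce)
Q=ray(c,[(310.5,164.5)],.078)[0]; m=P.mean(0); print(m,Q); 
for X in(m,Q): print(r.inv().apply(X-s['tool_pos']).round(4))
for rr in c['color'][146:180:2,296:326:2].max(2): print(''.join('#' if v<30 else '+' if v<60 else '-' if v<100 else '.' for v in rr))
E
```

```text
[[0.473, -0.112], [0.459, -0.193], [0.378, -0.18], [0.389, -0.099]] 0.08196775707343668 0.08209516688428534
(np.int32(305), np.int32(161), np.int32(10), np.int32(9), np.int32(62)) [309.77419355 164.91935484]
[ 0.4244918  -0.14562673  0.022     ] [ 0.42337253 -0.14451765  0.078     ]
[0.007  0.001  0.2775]
[ 5.900e-03 -1.000e-04  2.215e-01]
...............
...............
...............
..-------......
----------.....
----------.....
------...-.....
-----.--.......
------+#++.....
-----####+.....
.----+###+.....
.----+##+-.....
.....---.......
...............
...............
...............
...............
```

jog_arm --deltas '[0.0065,0,0.04,0,0,0,0.2,0.0065,0,0.08,0,0,0,0.2,0.0065,0,0.12,0,0,0,0.2,0.0065,0,0.16,0,0,0,0.2,0.0065,0,0.18,0,0,0,0.2,0.0065,0,0.18,0,0,0,0.2]'

```text
time: 33.6
tool_pos: [0.4217, -0.1417, 0.1155]
tcp_rot: [-3.138, -0.005, 0.012]
wrist_force: [-0.5, 0.3, 0.7]
width: 0.606
grip_force: 0.0
```

jog_arm --deltas '[0,0,0.025,0,0,0,0.2,0,0,0.05,0,0,0,0.2,0,0,0.0655,0,0,0,0.2,0,0,0.0655,0,0,0,0.2,0,0,0.0655,0,0,0,-1,0,0,0.0655,0,0,0,-1,0,0,0.0655,0,0,0,-1,0,0,0.0655,0,0,0,-1]' --squeeze 50

```text
time: 34.4
tool_pos: [0.4257, -0.1445, 0.0556]
tcp_rot: [3.141, 0.001, 0.006]
wrist_force: [-0.1, 1.7, 6.5]
width: 0.174
grip_force: 49.0
```

jog_arm --deltas '[0,0,-0.003,0,0,0,-1,0,0,-0.01,0,0,0,-1,0,0,-0.02,0,0,0,-1,0,0,-0.03,0,0,0,-1,0,0,-0.03,0,0,0,-1,0,0,-0.03,0,0,0,-1]'

```text
time: 35.0
tool_pos: [0.4243, -0.1444, 0.0844]
tcp_rot: [3.141, 0.001, 0.002]
wrist_force: [0.1, -0.0, -3.1]
width: 0.175
grip_force: 48.7
```

```bash
python3 - <<'E'
from h import *
c=cam('wrist','w26.png'); s=readout.read_state(); print(s['tool_pos'],s['tcp_rot'],s['width'],s['wrist_force'])
E
```

```text
[ 0.42383056 -0.14421433  0.08388616] [3.14148802e+00 1.21596606e-03 3.57835859e-04] 0.1696935613202187 [ 0.61211024 -0.46278698 -2.68717741]
```

View pics/w26.png

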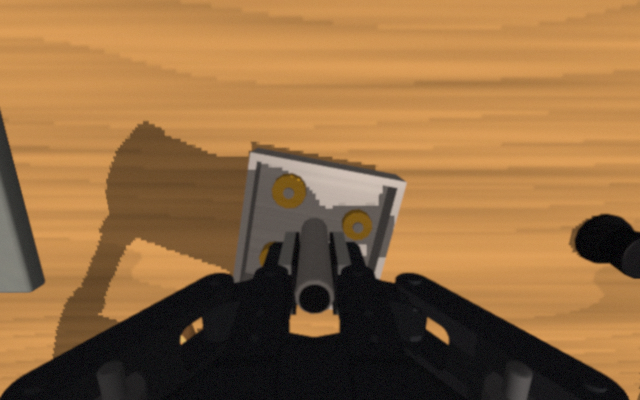

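The tray is held level, with the barrels at (288,190), (356,225) and (265,250) still inside. That was my last permitted picture, so from here I check numerically. I carry it to the plate centre (0.436, 0.298).

jog_arm --deltas '[0,0,-0.005,0,0,0,-1,0,0,-0.02,0,0,0,-1,0,0,-0.045,0,0,0,-1,0,0,-0.07,0,0,0,-1,0,0,-0.095,0,0,0,-1,0,0,-0.115,0,0,0,-1,0,0,-0.12,0,0,0,-1]'

```text
time: 35.75
tool_pos: [0.4254, -0.1448, 0.2064]
tcp_rot: [3.14, 0.001, 0.007]
wrist_force: [0.7, -0.3, -3.3]
width: 0.172
grip_force: 48.9
```

jog_arm --deltas '[0,-0.01,0,0,0,0,-1,0.001,-0.03,0,0,0,0,-1,0.002,-0.06,0,0,0,0,-1,0.003,-0.095,0,0,0,0,-1,0.004,-0.13,0,0,0,0,-1,0.005,-0.165,0,0,0,0,-1,0.006,-0.195,0,0,0,0,-1,0.006,-0.22,0,0,0,0,-1]'

```text
time: 36.55
tool_pos: [0.4279, 0.0779, 0.2017]
tcp_rot: [-3.141, -0.003, 0.006]
wrist_force: [0.3, -0.3, -3.6]
width: 0.173
grip_force: 49.1
```

jog_arm --deltas '[0,-0.03,0,0,0,0,-1,0.001,-0.06,0,0,0,0,-1,0.002,-0.095,0,0,0,0,-1,0.003,-0.13,0,0,0,0,-1,0.004,-0.165,0,0,0,0,-1,0.005,-0.195,0,0,0,0,-1,0.006,-0.215,0,0,0,0,-1,0.006,-0.222,0,0,0,0,-1]'

```text
time: 37.35
tool_pos: [0.4338, 0.2995, 0.2015]
tcp_rot: [3.14, 0.005, -0.005]
wrist_force: [0.2, -0.6, -2.9]
width: 0.169
grip_force: 49.1
```

```bash
python3 - <<'E'
from h import *
c=cam('wrist','w27.png'); s=readout.read_state(); print(s['tool_pos'],s['tcp_rot'],s['width'],s['wrist_force'])
b=cv2.inRange(cv2.cvtColor(c['color'],cv2.COLOR_BGR2HSV),(15,120,60),(32,255,255)); n,l,st,ce=cv2.connectedComponentsWithStats(b)
print([(ce[i].round().tolist(),int(st[i,4])) for i in range(1,n) if st[i,4]>60])
E
```

```text
[0.4339495  0.29941376 0.20172107] [ 3.14061462  0.00456625 -0.00498549] 0.1702794337544594 [ 0.56045587  0.18356947 -2.9864385 ]
[([100.0, 169.0], 70647), ([233.0, 7.0], 689), ([297.0, 7.0], 690), ([364.0, 42.0], 2985), ([427.0, 45.0], 2905), ([498.0, 0.0], 84), ([569.0, 214.0], 41665), ([289.0, 191.0], 836), ([357.0, 225.0], 628), ([264.0, 254.0], 125), ([314.0, 323.0], 1100), ([191.0, 330.0], 346), ([437.0, 330.0], 342)]
```

jog_arm --deltas '[0.002,0,0.01,0,0,0,-1,0.002,0,0.03,0,0,0,-1,0.002,0,0.055,0,0,0,-1,0.002,0,0.08,0,0,0,-1,0.002,0,0.1,0,0,0,-1,0.002,0,0.115,0,0,0,-1,0.002,0,0.122,0,0,0,-1,0.002,0,0.125,0,0,0,-1]'

```text
time: 38.2
tool_pos: [0.4371, 0.297, 0.0778]
tcp_rot: [3.141, 0.0, -0.002]
wrist_force: [0.9, 0.1, -2.5]
width: 0.173
grip_force: 49.1
```

jog_arm --deltas '[0,0,0.002,0,0,0,-1,0,0,0.004,0,0,0,-1,0,0,0.006,0,0,0,-1]'

```text
time: 38.5
tool_pos: [0.4382, 0.2984, 0.0737]
tcp_rot: [-3.14, -0.001, -0.003]
wrist_force: [-3.9, 5.1, 8.2]
width: 0.176
grip_force: 51.0
```

```bash
python3 - <<'E'
from h import *
s=readout.read_state(); print(s['tool_pos'],s['tcp_rot'],s['wrist_force'])
E
```

```text
[0.43821368 0.29837126 0.07368228] [-3.14041862e+00 -1.34471992e-03 -2.53451987e-03] [-3.87121243  5.0582515   8.22910719]
```

jog_arm --deltas '[0,0,-0.004,0,0,0,-1,0,0,-0.004,0,0,0,-0.2,0,0,-0.004,0,0,0,0.2,0,0,-0.004,0,0,0,0.2,0,0,-0.03,0,0,0,0.2,0,0,-0.07,0,0,0,0.2,0,0,-0.12,0,0,0,0.2,0,0,-0.17,0,0,0,0.2]'

```text
time: 39.3
tool_pos: [0.4369, 0.2975, 0.2441]
tcp_rot: [3.141, 0.001, -0.001]
wrist_force: [1.0, 1.1, -0.1]
width: 0.599
grip_force: 0.0
```

jog_arm --deltas '[0,0,-0.05,0,0,0,-1,0,0.05,-0.08,0,0,0,-1,0,0.1,-0.08,0,0,0,-1,0,0.13,-0.08,0,0,0,-1,0,0.13,-0.08,0,0,0,-1,0,0.13,-0.08,0,0,0,-1]'

```text
time: 39.9
tool_pos: [0.4377, 0.1673, 0.3231]
tcp_rot: [-3.141, 0.002, -0.001]
wrist_force: [0.2, 0.3, -0.1]
width: -0.004
grip_force: 0.0
```

```bash
python3 - <<'E'
from h import *
c=cam('wrist','w29.png'); s=readout.read_state(); print(s['tool_pos'],s['tcp_rot'],s['width'])
np.savez('w29.npz',**{k:np.array(v) for k,v in c.items()})
im=c['color']; g=im.max(2)
b=cv2.inRange(cv2.cvtColor(im,cv2.COLOR_BGR2HSV),(15,120,60),(32,255,255)); n,l,st,ce=cv2.connectedComponentsWithStats(b)
print('drums@.02',[(ce[i].round().tolist(),int(st[i,4]),ray(c,[ce[i]],.03)[0,:2].round(3).tolist()) for i in range(1,n) if 30<st[i,4]<4000])
m=(g<35).astype(np.uint8); n,l,st,ce=cv2.connectedComponentsWithStats(m); print('dark',[(ce[i].round().tolist(),st[i].tolist()) for i in range(1,n) if st[i,4]>80])
P=proj(c,[[.392,.151,.08],[.438,.298,.096],[.48,.256,.04],[.396,.256,.04],[.396,.34,.04],[.48,.34,.04]]); print(P.round())
x0,y0=P[0].astype(int); sub=g[max(0,y0-60):y0+60:4,max(0,x0-80):x0+80:3]
print(max(0,y0-60),max(0,x0-80))
for r in sub: print(''.join('#' if v<30 else '+' if v<60 else '-' if v<100 else '.' for v in r))
E
```

```text
[0.43764759 0.16802376 0.32286751] [-3.14084609e+00 -1.17539677e-04 -4.40457563e-04] -0.0006280345250103172
drums@.02 [([191.0, 26.0], 1197, [0.607, 0.318]), ([328.0, 24.0], 868, [0.609, 0.149]), ([372.0, 24.0], 909, [0.608, 0.095]), ([237.0, 64.0], 1559, [0.564, 0.264]), ([282.0, 59.0], 1832, [0.569, 0.207]), ([208.0, 146.0], 156, [0.46, 0.311]), ([238.0, 161.0], 112, [0.439, 0.271]), ([211.0, 329.0], 372, [0.167, 0.333]), ([314.0, 326.0], 215, [0.174, 0.167]), ([417.0, 329.0], 378, [0.168, 0.001])]
dark [([149.0, 7.0], [125, 0, 43, 19, 360]), ([353.0, 4.0], [348, 0, 13, 12, 103]), ([250.0, 38.0], [241, 20, 21, 34, 340]), ([344.0, 200.0], [335, 191, 19, 19, 278]), ([313.0, 346.0], [28, 234, 573, 166, 49710])]
[[326. 204.]
 [201. 171.]
 [246. 131.]
 [249. 193.]
 [188. 193.]
 [182. 131.]]
144 246
---++++----..............-............................
--+++++-----.............-............................
--+++++------............-............................
--++++++-------------....-............................
--++++++-------------....-..-+-+++--..................
--++++++----------
[... 656 characters left out ...]
........................................
............---.......................................
............---.......................................
............----......................................
............----......................................
......................................................
...................---##+---..........................
..................----##+---..........................
..............+###+---##+---###+......................
.............+####----##+---+####.....................
............-#####----##+---+####.....................
............-####+--+-##+---+####.....................
............-####+---+##+---+####+....................
```

```bash
python3 - <<'E'
from h import *
def rr(c,uv):
    a=ray(c,[uv],0)[0]; o=np.array(c['origin']); d=a-o; return o,d/np.linalg.norm(d)
L=[]
for f,uv,bx in(('w1',(44,266),(20,245,70,290)),('w25',(58,187),(35,170,75,205)),('w29',(344,200),(330,185,360,215))):
    c=dict(np.load(f+'.npz')); b,ce=tab(c,bx,35); print(f,b,ce.round(1))
    # ball end: centroid of lower/outer part: use hand value if lever merged
    L.append(rr(c,ce))
A=sum(np.eye(3)-np.outer(d,d) for o,d in L); B=sum((np.eye(3)-np.outer(d,d))@o for o,d in L); X=np.linalg.solve(A,B); print('tip',X)
print([np.linalg.norm((np.eye(3)-np.outer(d,d))@(X-o)).round(4) for o,d in L])
c=dict(np.load('w29.npz')); g=c['color'][165:215,315:380]
print('base box px->', ray(c,[(339,175)],.03)[0])
E
```

```text
w1 (np.int32(34), np.int32(258), np.int32(21), np.int32(16), np.int32(270)) [ 44.1 265.6]
w25 (np.int32(44), np.int32(177), np.int32(28), np.int32(21), np.int32(450)) [ 57.8 186.8]
w29 (np.int32(335), np.int32(191), np.int32(19), np.int32(19), np.int32(278)) [344.1 200. ]
tip [0.40370221 0.13086516 0.10067901]
[np.float64(0.0004), np.float64(0.0004), np.float64(0.0001)]
base box px-> [0.41962255 0.13180347 0.03      ]
```

Tip triangulated at (0.404, 0.131, 0.101) with residuals under 0.5 mm, so the pivot is at x ≈ 0.437. I lower closed fingers on its near side and sweep +x.

jog_arm --deltas '[-0.04,0.02,0,0,0,0,-1,-0.07,0.037,0.02,0,0,0,-1,-0.07,0.037,0.06,0,0,0,-1,-0.07,0.037,0.1,0,0,0,-1,-0.07,0.037,0.1,0,0,0,-1,-0.07,0.037,0.1,0,0,0,-1]'

```text
time: 40.55
tool_pos: [0.3672, 0.1315, 0.2227]
tcp_rot: [3.141, 0.004, -0.003]
wrist_force: [0.4, 0.6, 0.2]
width: -0.001
grip_force: 0.0
```

jog_arm --deltas '[0,0,0.03,0,0,0,-1,0,0,0.06,0,0,0,-1,0,0,0.09,0,0,0,-1,0,0,0.115,0,0,0,-1,0,0,0.126,0,0,0,-1,0,0,0.126,0,0,0,-1,0,0,0.126,0,0,0,-1]'

```text
time: 41.25
tool_pos: [0.3695, 0.1315, 0.0987]
tcp_rot: [-3.141, -0.002, -0.004]
wrist_force: [-0.3, -0.6, 0.1]
width: 0.001
grip_force: 0.0
```

jog_arm --deltas '[0.01,0,0,0,0,0,-1,0.02,0,0,0,0,0,-1,0.03,0,0,0,0,0,-1,0.04,0,0,0,0,0,-1,0.05,0,0,0,0,0,-1,0.06,0,0,0,0,0,-1,0.07,0,0,0,0,0,-1,0.074,0,0,0,0,0,-1]'

```text
time: 42.05
tool_pos: [0.4425, 0.1307, 0.0966]
tcp_rot: [3.141, 0.001, -0.001]
wrist_force: [-3.9, -0.2, -0.2]
width: -0.001
grip_force: 2.1
```

jog_arm --deltas '[0.003,0,0,0,0,0,-1,0.006,0,0,0,0,0,-1,0.009,0,0,0,0,0,-1,0.009,0,0,0,0,0,-1]'

```text
time: 42.45
tool_pos: [0.4436, 0.1307, 0.0958]
tcp_rot: [3.141, 0.0, -0.026]
wrist_force: [-21.3, 2.3, 17.6]
width: 0.0
grip_force: 12.8
```

The lever hit its stop (force jumped to 21 N). I retreat and verify.

jog_arm --deltas '[-0.02,0,0,0,0,0,-1,-0.045,0,0,0,0,0,-1,-0.06,0,0,0,0,0,-1,-0.06,0,-0.05,0,0,0,-1,-0.06,0,-0.1,0,0,0,-1,-0.06,0,-0.15,0,0,0,-1,-0.06,0,-0.2,0,0,0,-1]'

```text
time: 43.15
tool_pos: [0.3905, 0.1307, 0.2991]
tcp_rot: [-3.141, -0.002, -0.003]
wrist_force: [0.5, 0.1, 0.3]
width: -0.0
grip_force: 0.0
```

jog_arm --deltas '[0.05,-0.037,-0.02,0,0,0,-1,0.055,-0.037,-0.03,0,0,0,-1,0.055,-0.037,-0.03,0,0,0,-1,0.055,-0.037,-0.03,0,0,0,-1]'

```text
time: 43.55
tool_pos: [0.4454, 0.1677, 0.3264]
tcp_rot: [3.141, 0.002, -0.001]
wrist_force: [-0.3, -0.2, -0.8]
width: -0.0
grip_force: 0.0
```

```bash
python3 - <<'E'
from h import *
c=cam('wrist','w30.png'); s=readout.read_state(); print(s['tool_pos'],s['wrist_force'])
im=c['color']; g=im.max(2)
b=cv2.inRange(cv2.cvtColor(im,cv2.COLOR_BGR2HSV),(15,120,60),(32,255,255)); n,l,st,ce=cv2.connectedComponentsWithStats(b)
print([(ce[i].round().tolist(),int(st[i,4]),ray(c,[ce[i]],.03)[0,:2].round(3).tolist()) for i in range(1,n) if 30<st[i,4]<4000])
m=(g<35).astype(np.uint8); n,l,st,ce=cv2.connectedComponentsWithStats(m); print('dark',[(ce[i].round().tolist(),st[i].tolist()) for i in range(1,n) if st[i,4]>80])
for a in(0.,.8,1.): t=a-.5; print(a,proj(c,[[.4373+.07*np.sin(t),.131,.0395+.07*np.cos(t)]]).round(1))
a=np.hypot(*(cv2.absdiff(cam('top')['color'],cv2.imread('pics/top0.png')).astype(float).mean(2)[125:155,340:380].mean(),0)); print('tweezers diff',a)
E
```

```text
[0.4446479  0.16740672 0.32562329] [ 0.62728487 -0.09037294  0.07556358]
[([158.0, 2.0], 41, [0.641, 0.358]), ([193.0, 28.0], 1402, [0.612, 0.318]), ([329.0, 25.0], 1123, [0.615, 0.149]), ([373.0, 27.0], 1083, [0.614, 0.093]), ([239.0, 70.0], 1492, [0.563, 0.263]), ([283.0, 66.0], 1760, [0.568, 0.206]), ([209.0, 151.0], 153, [0.459, 0.311]), ([240.0, 166.0], 112, [0.439, 0.27]), ([211.0, 329.0], 381, [0.171, 0.334]), ([314.0, 326.0], 223, [0.178, 0.166]), ([417.0, 329.0], 380, [0.172, -0.002])]
dark [([147.0, 11.0], [127, 0, 43, 27, 588]), ([355.0, 8.0], [348, 0, 17, 20, 201]), ([252.0, 47.0], [244, 30, 19, 32, 299]), ([344.0, 153.0], [335, 143, 20, 21, 322]), ([313.0, 346.0], [28, 234, 573, 166, 49682])]
0.0 [[343.6 205.3]]
0.8 [[345.4 161. ]]
1.0 [[345.2 149. ]]
tweezers diff 4.083055555555556
```

```bash
python3 -c "
from workcell import finish_job
print(finish_job())"
```

```text
the job is handed in; nothing more can be done
None
```

I handed the job in at about 44 s of the 210 s: all three carriers measured as seated in their own bays, the tray is on the warm plate (two barrels seen in it after release, the third hidden behind the post), and the lever was pushed to a hard stop, measuring about 0.93 rad; the hand-in returned no verdict.

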